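# Uncover the dish, hang up the fly cover and hold the dish out to the grill

### The arm

A 6-joint arm with a two-finger parallel gripper is mounted at the origin on the work surface. World frame = base frame: x ahead of the robot, y to its left, z up, the work surface at z = 0. Lengths are in m, angles in rad, forces in N, time in s.
With the tool pointing down it reaches from about 0.35 to 0.975 m from the base axis. Payload 4.9 kg.
Tool frame: the origin (TCP) lies at the very end of the fingers, on their centre line; the grasp point (between the pads) lies 19 mm behind it (manip.tcp_to_grasp is the distance from the TCP to the grasp point, in m); z points along the fingers, y is the direction in which the jaws open and shut (so a half turn about z gives the same grasp; the last joint's range is limited). The gripper opens to 85 mm and grips with 20 to 120 N. Pads are 22 mm wide; open, the fingers measure 114 mm over their backs; the gripper's body (76 mm by 85 mm) begins 54 mm behind the grasp point. The pads swing forward as they close: fully open they stand 13 mm farther back than shut.
Start: joints at [-1.259, 0.053, 1.613, -0, 1.476, -0.119], TCP at [0.261, -0.568, 0.203] pointing down, gripper open.
Joint ranges: [-3.01, 3.01], [-1.01, 2.22], [0.06, 2.58], [-1.02, 4.17], [0.09, 2.62], [-3.14, 3.14]. Speed limits (rad/s): [2.57, 2.57, 3.14, 3.14, 3.14, 3.14].

### API

Orientations are given as a unit quaternion [w, x, y, z].
In Python, from plant import sensors, cams, job, finder, manip gives the robot as it stands.
- The arm moves only by the shell command python3 -m pendant 'ROWS'. ROWS is JSON, a list of rows, each an object of numbers: "wx", "wy", "wz": the turn, a rotation vector about the tool's x, y, z in degrees; "dx", "dy", "dz": the shift along the tool's x, y, z in m; "hand": the gripper's target within -1 to 1 (fully open at 1, half-way at 0, shut at -1). A call has 1 to 20 rows; each row is the pose to reach, as a shift and turn from the pose commanded when the call began, along the tool's axes at that moment; what a row does not reach only later rows make up. A row lasts 1/12 s, in which the tool goes at most 41.7 mm and 7.16 degrees, less where a joint would pass 70% of its speed; a pose out of reach is approached as far as the arm can. A call with a gripper value outside its range is refused whole. The fingers move at their own pace and stop on an object; the grip force is fixed at half the most. Time passes only in rows, so rows that repeat a pose let the fingers close. It gives the time, the measured TCP pose, the force and the opening at its end, in the units of the state.
- sensors.state(): the state, without advancing time (a new reading comes with each control period).
- cams.grab_frame(name): name is "side" or "top" or "wrist"; returns (picture, depth): 400x640x3 uint8, red, green, blue; 400x640 float32, m along the optical axis (not along the pixel's ray), 0 where there is no reading.
- cams.calibration(name): a dict with "fov_y" (degrees; the focal length in pixels is half the picture's height over the tangent of half this angle, whatever the lens; pixels are square), "cx", "cy" (the principal point, pixels), "k1" (the pictures are not rectified: a ray, as slopes to the right and down, at radius r is drawn at 1 + k1 r^2 times it, then the intrinsics apply), "pose" (4x4, takes a point from camera to world coordinates); the wrist camera has in their place "hand_eye" (4x4, takes a point from camera to tool coordinates, whose origin is the TCP and whose axes are the flange's). Camera axes: x right, y down, z forward; pixel columns grow to the right and rows downward; lengths in m; the calibration is good to about 2 mm. A picture is of the moment at which its call begins: read the wrist's pose just before it. calibration takes no time and is no camera call.
- job.job_done(): hands the job in, once; it reports no verdict.
Trained networks look in the newest picture that a camera, given by its name, has taken for a name from the list of things; names that differ only in an ending like _2 or _b are one class to them, and where a whole thing is asked for, a point or a joint stands for the part that bears it (a point fixed in the world has none). Each returns a list of dicts, best first, with "score" (0 to 1); they miss things now and then, are a little off and sometimes report something else, mostly with a low value. They report only what shows in the picture. A call takes as long as a camera call.
- finder.look_for(camera, thing): "position" ([x, y, z] in m, in world coordinates, good to about 4 mm: the middle of the surface that is visible of it).
The state is a dict: "time": time; "joint_pos": joint angles; "joint_vel": joint speeds; "joint_efforts": joint torques, N m; "tool_pos": TCP position; "tool_rot": TCP orientation; "contact_force": force on the tool from outside, world axes, zero at the start; "ft_torque": the same for the moment, N m; "gripper_width": opening from 0.0 (shut) to 1.0 (fully open).
Only numpy, scipy, OpenCV 4.12 (cv2) and the standard library are available. Lean on these libraries where they do the work, as an engineer would, in place of code of your own. Each camera call takes 0.05 s, during which the arm holds its last target. There are 200 camera calls.

### The job

Serve the cook the potato: lift the mesh fly cover off the white dish and hang it by its handle on the hook of the steel stand, letting go of it. Then take the dish across its sides, lift it straight up clear of the shelf, and only then turn it a quarter turn so that its tab handle points straight across to the grill, keeping it level all the while with the loose potato untouched and resting in the middle of the well. Finish still holding the dish up there, level and steady, potato in the middle, and leave the grinder, spatula, brush and skewer rack where they are.

Things in the scene. Friction and masses are not known exactly. Their poses are not given: they have to be found in the camera images.
- shelf: the folding side shelf of textured grey plastic, fixed, the whole work surface (1060 x 1560 mm); axes as the world's, top at z = 0, origin on the top 0.5 m ahead of the robot
- dish: small white ceramic serving dish, about 0.24 kg, on the shelf under the cover: rounded rectangle 116 mm long (its x), 64 mm wide (its y), 30 mm high, upright 6 mm walls, the long sides flat over their middle 72 mm. A tab handle 38 mm long sticks out at +x; at the start it points away from the robot (world +x, within 0.4 rad). Origin: underside, below the middle of the well; z up
- dish_well (a point): lowest point of the well, 6 mm above the dish's origin; the floor slopes up from here at 9 degrees on all sides, so a ball rests here while the dish is level and moved smoothly. Gripped across its 64 mm width here (fingers outside, tips a few mm above the shelf) the dish is balanced within 8 mm
- dish_tab (a point): middle of the dish's tab handle (32 mm wide, 8 mm thick), 80 mm out from the origin along the dish's +x, 24.5 mm above the dish's underside
- potato_center (a point): centre of the round boiled new potato, a firm ball of 34 mm diameter and about 24 g lying loose in the dish's well; its top is 40 mm above the shelf
- potato: the potato itself; its origin turns with it as it rolls, so go by point potato_center
- cover: stainless mesh fly cover over the dish, about 0.16 kg: see-through wire dome of 190 mm diameter, flat top at 70 mm, and on it an arched handle of 10 mm round wire. The handle's top bar runs along the cover's y, its axis 122 mm above the rim, straight from y = -38 to +38 mm; opening below the bar 82 mm wide, 46 mm high. Origin: centre of the rim's underside, on the shelf; z up
- cover_handle (a point): middle of the handle's top bar (on the bar's axis), 122 mm above the cover's origin. Pinch the bar across (fingers closing along the cover's x); pinch it about 22 mm to one side along y so that the hook has room beside the fingers
- stand: fixed steel hook stand: plate 210 x 130 x 12 mm, post 216 mm high at its x = +140 mm, and an 8 mm round arm that runs from the post towards -x, dips to the seat at x = 0 and ends in an upturned tip at x = -28 mm (top 217 mm above the shelf). Origin: on the shelf below the seat. The hook's open end points along its -x, towards the robot within 0.35 rad
- hook_seat (a point): top of the arm at its lowest point, the seat, 204 mm above the shelf (arm axis at 200 mm, arm 8 mm thick); axes as the stand's. A bar of 10 mm resting there has its axis 5 mm above this point. Bring the handle in from the -x side above the tip with the arm passing under the bar, then lower
- grill_end (a point): a mark on the shelf's top at world (0.50, 0.45, 0), on the grill's side of the work: the gas grill stands beyond the left end of the shelf, its near face an upright plane at y = 0.87 square to world y, so straight across to the grill means along world +y, to the robot's left
- grinder: bystander: clear acrylic pepper grinder with a turning knob, 58 mm diameter, 158 mm tall, upright; origin in its foot
- spatula: bystander: stainless fish spatula with wooden handle, 310 mm long (its x), lying flat, up to 16 mm high; origin in its middle
- brush: bystander: yellow silicone basting brush, 212 mm long (its x), lying flat, 14 mm high; origin near its middle
- skewer_rack: bystander: compact steel skewer rack with six slots, 200 x 104 mm, 72 mm high, three skewers in it that stick out to 150 mm from its middle; origin at its foot

How it is judged:
On the way, in this order (a step that is already met when the one before it is completed fails the run):
1. the cover hangs by its handle on the hook, let go of and at rest (x of cover_handle in the frame of hook_seat between -0.03 and 0.06 m and y of cover_handle in the frame of hook_seat between -0.045 and 0.045 m and z of cover_handle in the frame of hook_seat between -0.012 and 0.02 m and contact force between cover and stand above 0.5 N and contact force between cover and shelf below 0.1 N and contact force between cover and the arm below 0.1 N and contact force between cover and the fingers below 0.1 N and linear speed of cover below 0.06 m/s), for 0.3 s.
2. the dish is lifted clear of the shelf in the fingers, not yet turned (height (world z) of dish above 0.04 m and angle between the x axis of dish and the x axis of shelf, either way round below 0.65 rad and contact force between dish and the fingers above 1 N and contact force between dish and shelf below 0.1 N), for 0.1 s.
At the end, for the whole second after the job is handed in: Gripper holds the dish 40 mm or more above the shelf, on nothing else, still, level within 0.1 rad, tab towards the grill (+y) within 0.26 rad, potato within 12 mm of the well's middle; the cover hangs on the hook by its handle, untouched; bystanders within 30 mm of their places (all of step 1 and contact force between dish and the fingers above 1 N and contact force between dish and shelf below 0.1 N and contact force between dish and stand below 0.1 N and contact force between dish and skewer_rack below 0.1 N and height (world z) of dish between 0.04 and 0.4 m and angle between dish's own z axis and vertical below 0.1 rad and angle between the x axis of dish and the y axis of shelf, either way round below 0.26 rad and x of grill_end in the frame of dish above 0 m and horizontal distance between potato_center and dish_well below 0.012 m and distance between potato_center and dish_well below 0.03 m and linear speed of dish below 0.03 m/s and angular speed of dish below 0.2 rad/s and distance of each of grinder, spatula, brush, skewer_rack from where it was at the start of the episode below 0.03 m); the arm keeps its last pose, push and grip.
It fails at once if the potato has left the middle of the well (more than 20 mm off) (horizontal distance between potato_center and dish_well above 0.02 m).
It fails at once if the dish was tipped (more than 0.2 rad) (angle between dish's own z axis and vertical above 0.2 rad).
It fails at once if the fingers pressed on the potato (contact force between potato and the fingers above 0.3 N).
It fails at once if a bystander was pushed away (distance of any of grinder, spatula, brush, skewer_rack from where it was at the start of the episode above 0.03 m).
It also fails if it takes over 61 s, if anything falls off the work surface, if the arm or the gripper's body presses on something with over 40 N, if the wrist force passes 120 N, or if a joint passes its speed limit or range.

## Working session

There is one attempt and no reset: what is moved stays moved. The work goes in short steps, Python scripts to look and compute and a shell command to move; the robot and the scene stay as the last step left them, time stands still between calls to the robot, and variables do not carry over. Pictures are saved under pics/ and viewed, about 8 in all and at most 12, crops included, and the job is handed in when it is done.

```bash
mkdir -p pics; ls; cat > h.py <<'E'
import numpy as np,cv2
from plant import sensors,cams,job,finder,manip
from scipy.spatial.transform import Rotation as R
def tool():
    s=sensors.state();q=s["tool_rot"];T=np.eye(4);T[:3,:3]=R.from_quat([q[1],q[2],q[3],q[0]]).as_matrix();T[:3,3]=s["tool_pos"];return T
def grab(n):
    T=tool();p,d=cams.grab_frame(n);c=cams.calibration(n)
    M=np.array(c["pose"]) if "pose" in c else T@np.array(c["hand_eye"])
    return p,d,c,M
def cloud(d,c,M):
    h,w=d.shape;f=h/2/np.tan(np.radians(c["fov_y"])/2)
    v,u=np.mgrid[:h,:w];a=(u-c["cx"])/f;b=(v-c["cy"])/f;x,y=a.copy(),b.copy()
    for _ in range(8):
        k=1+c["k1"]*(x*x+y*y);x,y=a/k,b/k
    P=np.stack([x*d,y*d,d],-1)@M[:3,:3].T+M[:3,3];P[d==0]=np.nan;return P
def save(p,n): cv2.imwrite("pics/"+n,p[:,:,::-1])
def look(cam,names):
    for n in names: print(cam,n,[(round(r["score"],2),np.round(r["position"],3).tolist()) for r in finder.look_for(cam,n)[:2]])
E
python3 - <<'E'
from h import *
print(sensors.state(),manip.tcp_to_grasp)
for n in("top","side"):
    p,d,c,M=grab(n);save(p,n+"0.png");np.save(n+"0.npy",cloud(d,c,M));print(n,M.round(3).tolist(),c["fov_y"])
    look(n,["dish","dish_tab","potato_center","cover","cover_handle","stand","hook_seat","grinder","spatula","brush","skewer_rack"])
E
```

```text
pics
{'time': 0.0, 'joint_pos': array([-1.25896182e+00,  5.33861819e-02,  1.61428384e+00,  2.48821952e-05,
        1.47602600e+00, -1.19040627e-01]), 'joint_vel': array([-0.0001077 ,  0.00177161, -0.00030479, -0.00031613,  0.00170887,
       -0.00070364]), 'joint_efforts': array([-1.66630281e-03, -3.93687308e+01, -3.70181894e+01, -5.90440413e-05,
        7.14452079e-03, -5.33816618e-06]), 'tool_pos': array([ 0.26081415, -0.56722663,  0.20175099]), 'tool_rot': array([-1.04799501e-03,  9.76882661e-01,  2.13773620e-01, -8.88958091e-05]), 'contact_force': array([-0.01892795,  0.25845261,  0.3689647 ]), 'ft_torque': array([-0.00802693,  0.03852052, -0.00624973]), 'gripper_width': 0.9996192424300643} 0.0187
top [[-0.016, -0.998, 0.064, 0.468], [-1.0, 0.015, -0.018, -0.028], [0.017, -0.064, -0.998, 1.686], [0.0, 0.0, 0.0, 1.0]] 45.973185494699095
top dish [(0.65, [0.578, 0.18, 0.051])]
top dish_tab []
top potato_center []
top cover [(0.78, [0.58, 0.185, 0.053])]
top cover_handle [(0.58, [0.582, 0.187, 0.048])]
top stand [(0.61, [0.564, -0.247, 0.014])]
top hook_seat [(0.96, [0.568, -0.245, 0.007])]
top grinder [(0.81, [0.742, 0.001, 0.126])]
top spatula [(0.68, [0.58, 0.18, 0.052]), (0.55, [0.498, 0.431, 0.0])]
top brush [(0.63, [0.4, -0.008, 0.009])]
top skewer_rack [(0.69, [0.465, -0.534, 0.049]), (0.29, [0.567, -0.244, 0.009])]
side [[-0.991, -0.112, 0.07, 0.483], [-0.131, 0.767, -0.628, 0.885], [0.017, -0.632, -0.775, 1.282], [0.0, 0.0, 0.0, 1.0]] 49.35969713963175
side dish []
side dish_tab []
side potato_center []
side cover [(0.89, [0.579, 0.222, 0.055])]
side cover_handle [(0.87, [0.578, 0.217, 0.05])]
side stand [(0.7, [0.567, -0.245, 0.011])]
side hook_seat [(0.88, [0.56, -0.24, 0.014]), (0.46, [0.414, -0.003, 0.012])]
side grinder [(0.73, [0.748, 0.025, 0.096])]
side spatula [(0.91, [0.501, 0.438, 0.004])]
side brush [(0.57, [0.416, -0.001, 0.012])]
side skewer_rack [(0.93, [0.469, -0.534, 0.047])]
```

```bash
ls pics; python3 -c "
import cv2,numpy as np
a=cv2.imread('pics/top0.png');b=cv2.imread('pics/side0.png');cv2.imwrite('pics/both0.png',cv2.resize(np.vstack([a,b]),(480,600)))"
```

```text
side0.png
top0.png
```

View pics/top0.png

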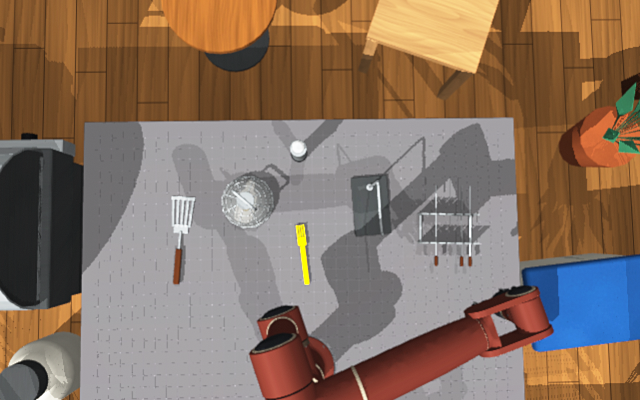

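View pics/side0.png

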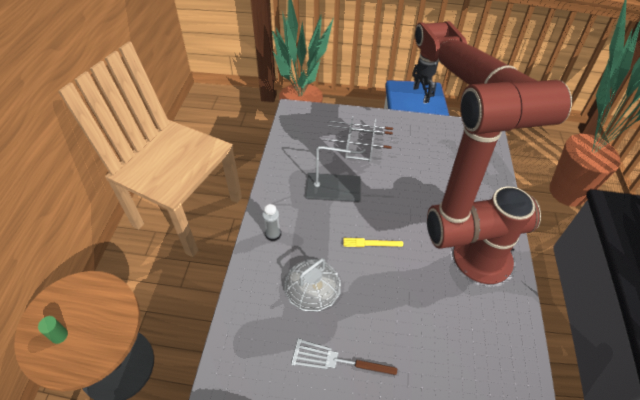

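The top view shows the cover at (247,200), with its handle bar running diagonally from about (235,190) to (257,208). The stand plate is at (372,205) with the hook arm along (370,187)–(388,235), and the rack is to its right. Next I'll get the bar and arm geometry from depth.

```bash
python3 - <<'E'
from h import *
for n in("top","side"):
    P=np.load(n+"0.npy");im=cv2.imread(f"pics/{n}0.png")
    def sel(x0,x1,y0,y1,z0,z1):
        m=(P[...,0]>x0)&(P[...,0]<x1)&(P[...,1]>y0)&(P[...,1]<y1)&(P[...,2]>z0)&(P[...,2]<z1);return P[m]
    def desc(t,Q):
        if len(Q)<3: print(n,t,len(Q));return
        c=np.median(Q,0);e=np.linalg.svd((Q-Q.mean(0))[:,:2],full_matrices=False)[2][0];s=(Q-Q.mean(0))[:,:2]@e
        print(n,t,len(Q),"mean",Q.mean(0).round(4),"med",c.round(3),"dir",e.round(3),"ext",s.min().round(3),s.max().round(3))
    desc("bar",sel(.45,.7,.08,.3,.112,.14))
    desc("dome",sel(.45,.7,.08,.32,.01,.14))
    A=sel(.38,.75,-.36,-.14,.18,.24);desc("arm",A);print(A.round(3).tolist()[:60] if len(A)<60 else A[::len(A)//40].round(3).tolist())
    desc("plate",sel(.38,.75,-.36,-.14,.008,.02))
# inside-dish white points
E
```

```text
top bar 88 mean [0.5865 0.189  0.1243] med [0.587 0.189 0.125] dir [-0.657 -0.754] ext -0.051 0.048
top dome 2058 mean [0.5835 0.1844 0.0517] med [0.583 0.184 0.051] dir [-0.968  0.252] ext -0.104 0.135
top arm 142 mean [ 0.5485 -0.251   0.2084] med [ 0.547 -0.252  0.209] dir [-0.998 -0.066] ext -0.086 0.086
[[0.634, -0.243, 0.198], [0.631, -0.243, 0.199], [0.629, -0.245, 0.185], [0.626, -0.25, 0.212], [0.622, -0.249, 0.22], [0.62, -0.25, 0.211], [0.616, -0.249, 0.218], [0.613, -0.25, 0.215], [0.607, -0.246, 0.216], [0.603, -0.249, 0.217], [0.597, -0.246, 0.212], [0.594, -0.249, 0.215], [0.588, -0.246, 0.212], [0.585, -0.246, 0.215], [0.582, -0.246, 0.213], [0.579, -0.247, 0.204], [0.575, -0.246, 0.211], [0.572, -0.246, 0.21], [0.57, -0.247, 0.204], [0.566, -0.246, 0.209], [0.563, -0.249, 0.209], [0.56, -0.252, 0.21], [0.554, -0.249, 0.207], [0.551, -0.253, 0.203], [0.544, -0.249, 0.208], [0.541, -0.25, 0.201], [0.538, -0.248, 0.21], [0.535, -0.248, 0.21], [0.531, -0.251, 0.213], [0.528, -0.251, 0.209], [0.525, -0.252, 0.205], [0.522, -0.251, 0.209], [0.519, -0.255, 0.203], [0.513, -
[... 1142 characters left out ...]
 [0.567, -0.247, 0.204], [0.556, -0.243, 0.21], [0.546, -0.246, 0.208], [0.535, -0.252, 0.205], [0.525, -0.253, 0.205], [0.465, -0.253, 0.213], [0.624, -0.242, 0.196], [0.542, -0.247, 0.203], [0.531, -0.248, 0.204], [0.521, -0.252, 0.201], [0.51, -0.248, 0.207], [0.5, -0.254, 0.202], [0.489, -0.256, 0.202], [0.468, -0.252, 0.209], [0.628, -0.243, 0.19], [0.52, -0.249, 0.199], [0.51, -0.249, 0.201], [0.499, -0.249, 0.202], [0.488, -0.249, 0.204], [0.478, -0.253, 0.202], [0.467, -0.252, 0.204], [0.623, -0.237, 0.191], [0.492, -0.249, 0.199], [0.481, -0.252, 0.197], [0.627, -0.239, 0.184]]
side plate 1044 mean [ 0.5616 -0.242   0.0118] med [ 0.56  -0.24   0.012] dir [0.997 0.079] ext -0.1 0.137
```

```bash
python3 - <<'E'
import cv2,numpy as np
a=cv2.imread('pics/top0.png');b=cv2.imread('pics/side0.png')
c=[cv2.resize(x,(400,300),interpolation=2) for x in (a[155:245,190:310],a[155:245,330:450],b[240:330,260:380],b[115:205,280:400])]
cv2.imwrite('pics/crop0.png',np.vstack([np.hstack(c[:2]),np.hstack(c[2:])]))
E
```

```text
(no output)
```

View pics/crop0.png

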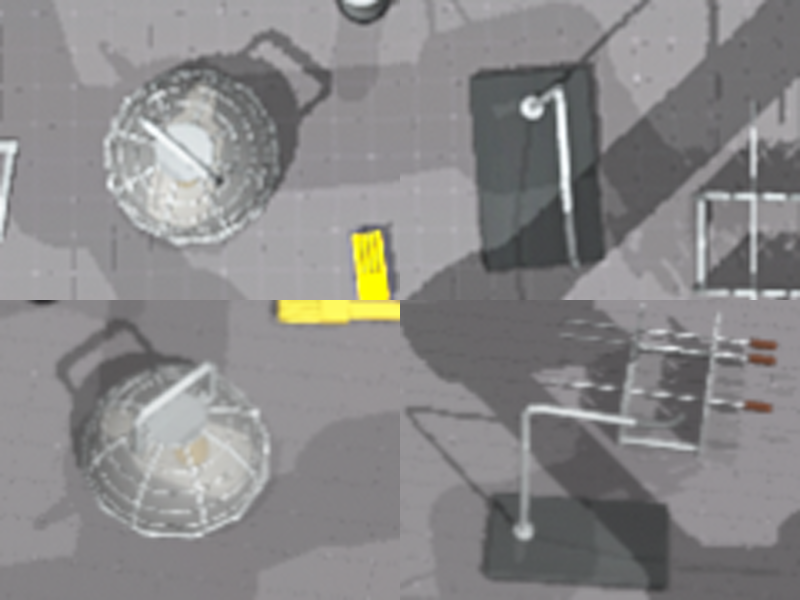

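The bar centre is about (0.585, 0.192), running at about 48°. The seat is about (0.492, -0.253) with a stand yaw of about 4°. The shadows match the crop. I'll rise and look at the hook from the wrist on the way.

```bash
cat >> h.py <<'E'
def goto(x,y,z,yaw):
    "shift/turn in tool axes to TCP x,y,z, tool y-axis at yaw (deg), pointing down"
    T=tool();a=np.radians(yaw);yv=np.array([np.cos(a),np.sin(a),0]);zv=np.array([0,0,-1.]);G=np.stack([np.cross(yv,zv),yv,zv],1)
    d=T[:3,:3].T@(np.array([x,y,z])-T[:3,3]);w=R.from_matrix(T[:3,:3].T@G).as_rotvec(degrees=True)
    print("goto d",d.round(4),"w",w.round(2),"rows>=",np.ceil(np.linalg.norm(d)/.0417),np.ceil(np.linalg.norm(w)/7.16))
def st():
    s=sensors.state();T=tool();print("t",round(s["time"],2),"tcp",T[:3,3].round(4),"yawy",round(np.degrees(np.arctan2(T[1,1],T[0,1])),2),"tilt",round(np.degrees(np.arccos(-T[2,2])),2),"F",np.round(s["contact_force"],2),"w",round(s["gripper_width"],3),"j",np.round(s["joint_pos"],2))
E
python3 -c "
from h import *
print(np.round(cams.calibration('wrist')['hand_eye'],3),cams.calibration('wrist')['fov_y'])
goto(.261,-.568,.42,-65);goto(.46,-.25,.42,4)"
```

```text
[[ 0.    -0.949 -0.314  0.08 ]
 [ 1.     0.     0.    -0.   ]
 [ 0.    -0.314  0.949 -0.171]
 [ 0.     0.     0.     1.   ]] 60.075284216739874
goto d [-0.00e+00  1.00e-04 -2.17e-01] w [-0.   -0.   -0.32] rows>= 6.0 1.0
goto d [ 0.3136 -0.2057 -0.217 ] w [ -0.    -0.   -69.32] rows>= 11.0 10.0
```

```bash
python3 -m pendant '[{"dz":-0.04},{"dz":-0.08},{"dz":-0.12},{"dz":-0.16},{"dz":-0.2},{"dz":-0.217},{"dx":0.03,"dy":-0.02,"dz":-0.217,"wz":-7},{"dx":0.06,"dy":-0.04,"dz":-0.217,"wz":-14},{"dx":0.09,"dy":-0.06,"dz":-0.217,"wz":-21},{"dx":0.12,"dy":-0.08,"dz":-0.217,"wz":-28},{"dx":0.15,"dy":-0.1,"dz":-0.217,"wz":-35},{"dx":0.18,"dy":-0.12,"dz":-0.217,"wz":-42},{"dx":0.21,"dy":-0.14,"dz":-0.217,"wz":-49},{"dx":0.24,"dy":-0.16,"dz":-0.217,"wz":-56},{"dx":0.28,"dy":-0.18,"dz":-0.217,"wz":-63},{"dx":0.314,"dy":-0.206,"dz":-0.217,"wz":-69.3},{"dx":0.314,"dy":-0.206,"dz":-0.217,"wz":-69.3},{"dx":0.314,"dy":-0.206,"dz":-0.217,"wz":-69.3}]'
python3 - <<'E'
from h import *
st();p,d,c,M=grab("wrist");save(p,"w1.png");P=cloud(d,c,M);np.save("w1.npy",P)
look("wrist",["hook_seat"])
m=(P[...,2]>.19)&(P[...,2]<.24);Q=P[m];print(len(Q));Q=Q[np.argsort(Q[:,0])];
for a in np.arange(.45,.66,.01):
    q=Q[(Q[:,0]>a)&(Q[:,0]<a+.01)]
    if len(q): print(round(a+.005,3),len(q),q.mean(0).round(4),q[:,2].max().round(3))
print(Q[0])
goto(.585,.192,.3,-41.7)
E
```

```text
t 1.2 tcp [ 0.261  -0.5679  0.203 ] yawy -65.32 tilt 0.0 F [ 1.05 -0.13 -0.43] w 0.997 j [-1.26  0.05  1.61  0.    1.48 -0.12]
wrist hook_seat []
0invalid input
Traceback (most recent call last):
IndexError: index 0 is out of bounds for axis 0 with size 0
```

```bash
python3 -m pendant '[{"wx":0,"wy":0,"wz":0,"dx":0,"dy":0,"dz":-0.02,"hand":1}]'; python3 -m pendant '[{"dx":0,"dy":0,"dz":-0.02,"wz":0,"hand":1}]'; python3 -m pendant --help | head -30; python3 -c "
from h import *;st()"
```

```text
time: 1.38
tool_pos: [0.2602, -0.5655, 0.2181]
tool_rot: [-0.004, 0.977, 0.214, -0.0]
contact_force: [-0.6, 0.1, -1.4]
gripper_width: 0.996
t 1.38 tcp [ 0.2602 -0.5655  0.2181] yawy -65.32 tilt 0.49 F [-0.55  0.11 -1.44] w 0.996 j [-1.26  0.04  1.6  -0.    1.51 -0.12]invalid input
invalid input: not JSON, or not a number
```

Every row needs all seven keys.

```bash
python3 -m pendant '[{"wx":0,"wy":0,"wz":0,"dx":0,"dy":0,"dz":-0.04,"hand":1},{"wx":0,"wy":0,"wz":0,"dx":0,"dy":0,"dz":-0.08,"hand":1},{"wx":0,"wy":0,"wz":0,"dx":0,"dy":0,"dz":-0.12,"hand":1},{"wx":0,"wy":0,"wz":0,"dx":0,"dy":0,"dz":-0.16,"hand":1},{"wx":0,"wy":0,"wz":-7,"dx":0.03,"dy":-0.02,"dz":-0.197,"hand":1},{"wx":0,"wy":0,"wz":-14,"dx":0.06,"dy":-0.04,"dz":-0.197,"hand":1},{"wx":0,"wy":0,"wz":-21,"dx":0.09,"dy":-0.06,"dz":-0.197,"hand":1},{"wx":0,"wy":0,"wz":-28,"dx":0.12,"dy":-0.08,"dz":-0.197,"hand":1},{"wx":0,"wy":0,"wz":-35,"dx":0.15,"dy":-0.1,"dz":-0.197,"hand":1},{"wx":0,"wy":0,"wz":-42,"dx":0.18,"dy":-0.12,"dz":-0.197,"hand":1},{"wx":0,"wy":0,"wz":-49,"dx":0.21,"dy":-0.14,"dz":-0.197,"hand":1},{"wx":0,"wy":0,"wz":-56,"dx":0.24,"dy":-0.16,"dz":-0.197,"hand":1},{"wx":0,"wy":0,"wz":-63,"dx":0.28,"dy":-0.18,"dz":-0.197,"hand":1},{"wx":0,"wy":0,"wz":-69.3,"dx":0.314,"dy":-0.206,"dz":-0.197,"hand":1},{"wx":0,"wy":0,"wz":-69.3,"dx":0.314,"dy":-0.206,"dz":-0.197,"hand":1},{"wx":0,"wy":0,"wz":-69.3,"dx":0.314,"dy":-0.206,"dz":-0.197,"hand":1}]'
python3 - <<'E'
from h import *
st();p,d,c,M=grab("wrist");save(p,"w1.png");P=cloud(d,c,M);np.save("w1.npy",P)
look("wrist",["hook_seat"])
m=(P[...,2]>.19)&(P[...,2]<.24);Q=P[m];print(len(Q));Q=Q[np.argsort(Q[:,0])];
for a in np.arange(.45,.66,.01):
    q=Q[(Q[:,0]>a)&(Q[:,0]<a+.01)]
    if len(q): print(round(a+.005,3),len(q),q.mean(0).round(4),q[:,2].max().round(3))
goto(.585,.192,.3,-41.7)
E
```

```text
time: 2.72
tool_pos: [0.4612, -0.2476, 0.4204]
tool_rot: [0.0, 0.681, 0.732, 0.0]
contact_force: [-0.2, -0.2, -0.5]
gripper_width: 1.001
t 2.72 tcp [ 0.4612 -0.2476  0.4204] yawy 4.19 tilt 0.04 F [-0.21 -0.23 -0.47] w 1.001 j [-0.63 -0.22  1.52  0.    1.85 -0.71]
wrist hook_seat [(0.94, [0.56, -0.244, 0.011])]
1068
0.455 19 [ 0.4584 -0.2544  0.2151] 0.218
0.465 64 [ 0.465  -0.2534  0.2104] 0.218
0.475 60 [ 0.4751 -0.2534  0.2035] 0.206
0.485 60 [ 0.4849 -0.2531  0.2025] 0.204
0.495 63 [ 0.495  -0.2522  0.2025] 0.205
0.505 61 [ 0.505  -0.2512  0.2036] 0.206
0.515 63 [ 0.5151 -0.2503  0.2046] 0.208
0.525 60 [ 0.5252 -0.2501  0.2057] 0.208
0.535 62 [ 0.5351 -0.2495  0.207 ] 0.21
0.545 63 [ 0.5452 -0.2484  0.2081] 0.211
0.555 65 [ 0.5551 -0.2479  0.2093] 0.213
0.565 54 [ 0.565  -0.2481  0.2107] 0.214
0.575 59 [ 0.5751 -0.2473  0.2121] 0.215
0.585 66 [ 0.5851 -0.2467  0.2128] 0.215
0.595 67 [ 0.5949 -0.2467  0.2142] 0.217
0.605 64 [ 0.605  -0.2456  0.2157] 0.218
0.615 57 [ 0.6148 -0.2449  0.2155] 0.218
0.625 61 [ 0.6243 -0.2434  0.2059] 0.216
goto d [0.4323 0.155  0.1198] w [0.000e+00 4.000e-02 4.565e+01] rows>= 12.0 7.0
```

Arm and seat are now clear: seat ≈ (0.489, -0.253, 0.204), yaw ≈ 3.5°. Next, over to the cover.

```bash
python3 -m pendant '[{"wx":0,"wy":0,"wz":3,"dx":0.036,"dy":0.013,"dz":0,"hand":1},{"wx":0,"wy":0,"wz":7,"dx":0.072,"dy":0.026,"dz":0,"hand":1},{"wx":0,"wy":0,"wz":11,"dx":0.108,"dy":0.039,"dz":0,"hand":1},{"wx":0,"wy":0,"wz":15,"dx":0.144,"dy":0.052,"dz":0,"hand":1},{"wx":0,"wy":0,"wz":19,"dx":0.18,"dy":0.065,"dz":0,"hand":1},{"wx":0,"wy":0,"wz":23,"dx":0.216,"dy":0.078,"dz":0.01,"hand":1},{"wx":0,"wy":0,"wz":27,"dx":0.252,"dy":0.09,"dz":0.02,"hand":1},{"wx":0,"wy":0,"wz":31,"dx":0.288,"dy":0.103,"dz":0.03,"hand":1},{"wx":0,"wy":0,"wz":35,"dx":0.32,"dy":0.115,"dz":0.04,"hand":1},{"wx":0,"wy":0,"wz":39,"dx":0.35,"dy":0.127,"dz":0.06,"hand":1},{"wx":0,"wy":0,"wz":43,"dx":0.38,"dy":0.138,"dz":0.08,"hand":1},{"wx":0,"wy":0,"wz":45.6,"dx":0.41,"dy":0.148,"dz":0.1,"hand":1},{"wx":0,"wy":0,"wz":45.6,"dx":0.432,"dy":0.155,"dz":0.12,"hand":1},{"wx":0,"wy":0,"wz":45.6,"dx":0.432,"dy":0.155,"dz":0.12,"hand":1},{"wx":0,"wy":0,"wz":45.6,"dx":0.432,"dy":0.155,"dz":0.12,"hand":1}]'
python3 - <<'E'
from h import *
st();p,d,c,M=grab("wrist");save(p,"w2.png");P=cloud(d,c,M);np.save("w2.npy",P)
look("wrist",["cover","dish_tab","potato_center"])
Q=P[(P[...,2]>.112)&(P[...,2]<.14)];e=np.linalg.svd(Q[:,:2]-Q[:,:2].mean(0),full_matrices=False)[2][0];s=(Q[:,:2]-Q[:,:2].mean(0))@e
print(len(Q),Q.mean(0).round(4),e.round(4),np.degrees(np.arctan2(e[1],e[0])),s.min(),s.max(),np.percentile(Q[:,2],[50,95]));mid=Q[:,:2].mean(0)+e*(s.min()+s.max())/2;print("mid",mid)
Q=P[(P[...,2]>.117)&(P[...,2]<.14)];print(len(Q),Q[:,:2].mean(0))
E
```

```text
time: 4.07
tool_pos: [0.5847, 0.191, 0.2976]
tool_rot: [-0.0, 0.912, 0.409, -0.002]
contact_force: [-0.7, -1.3, 0.9]
gripper_width: 0.998
t 4.07 tcp [0.5847 0.191  0.2976] yawy -41.68 tilt 0.26 F [-0.74 -1.33  0.92] w 0.998 j [ 0.2  -0.01  1.52 -0.    1.64  0.92]
wrist cover [(0.95, [0.596, 0.198, 0.053])]
wrist dish_tab []
wrist potato_center []
2318 [0.6838 0.0867 0.1232] [ 0.6749 -0.7379] -47.55374415408009 -0.1556604241819321 0.12636498518311523 [0.12368099 0.12671926]
mid [0.67392872 0.09751715]
2182 [0.6822343  0.08773084]
```

View pics/w2.png

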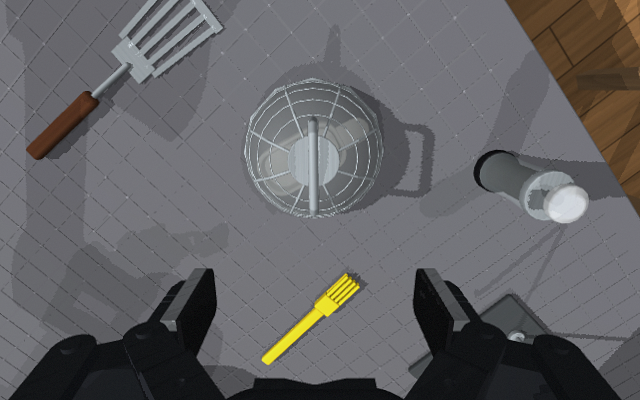

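The bar runs from (313,118) to (313,212), nearly parallel to the tool's x as wanted. The dish shows faintly through the mesh, and the grinder contaminated the cloud, so I'll restrict the region.

```bash
python3 - <<'E'
from h import *
P=np.load("w2.npy")
m=(P[...,2]>.115)&(P[...,2]<.14)&(np.hypot(P[...,0]-.585,P[...,1]-.192)<.08);Q=P[m]
e=np.linalg.svd(Q[:,:2]-Q[:,:2].mean(0),full_matrices=False)[2][0];e*=np.sign(e[0]);s=(Q[:,:2]-Q[:,:2].mean(0))@e
a=np.degrees(np.arctan2(e[1],e[0]));mid=Q[:,:2].mean(0)+e*(s.min()+s.max())/2
print(len(Q),Q.mean(0).round(4),a,s.min(),s.max(),"mid",mid,np.percentile(Q[:,2],95))
for off in(.022,-.022):
    g=mid+e*off;print(off,g);goto(g[0],g[1],.105,a-90)
E
```

```text
900 [0.5849 0.1944 0.1246] 49.233421452845775 -0.05356795135710971 0.046235060594366405 mid [0.58246827 0.19161587] 0.12721409401919817
0.022 [0.59683381 0.20827814]
goto d [ 0.0202 -0.0041  0.1971] w [ 0.12 -0.13 -1.  ] rows>= 5.0 1.0
-0.022 [0.56810273 0.17495359]
goto d [-0.0238 -0.0033  0.197 ] w [ 0.12 -0.13 -1.  ] rows>= 5.0 1.0
```

```bash
python3 -m pendant '[{"wx":0,"wy":0,"wz":-1,"dx":0.02,"dy":-0.004,"dz":0.03,"hand":1},{"wx":0,"wy":0,"wz":-1,"dx":0.02,"dy":-0.004,"dz":0.07,"hand":1},{"wx":0,"wy":0,"wz":-1,"dx":0.02,"dy":-0.004,"dz":0.11,"hand":1},{"wx":0,"wy":0,"wz":-1,"dx":0.02,"dy":-0.004,"dz":0.15,"hand":1},{"wx":0,"wy":0,"wz":-1,"dx":0.02,"dy":-0.004,"dz":0.18,"hand":1},{"wx":0,"wy":0,"wz":-1,"dx":0.02,"dy":-0.004,"dz":0.197,"hand":1},{"wx":0,"wy":0,"wz":-1,"dx":0.02,"dy":-0.004,"dz":0.197,"hand":1},{"wx":0,"wy":0,"wz":-1,"dx":0.02,"dy":-0.004,"dz":0.197,"hand":1}]'
python3 - <<'E'
from h import *
st();p,d,c,M=grab("wrist");save(p,"w3.png")
E
```

```text
time: 4.93
tool_pos: [0.5955, 0.2088, 0.1035]
tool_rot: [0.0, 0.909, 0.417, -0.0]
contact_force: [-0.4, 0.1, 0.4]
gripper_width: 1.0
t 4.93 tcp [0.5955 0.2088 0.1035] yawy -40.7 tilt 0.01 F [-0.45  0.06  0.4 ] w 1.0 j [ 0.22  0.14  1.68 -0.    1.31  0.93]
```

View pics/w3.png

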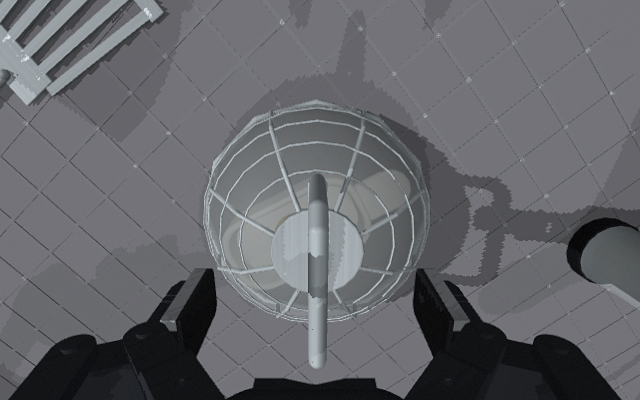

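The bar ends at rows 175 and 368, centred between the fingers at column 318, and the offset along it is as planned. Closing.

```bash
python3 -m pendant '[{"wx":0,"wy":0,"wz":0,"dx":0,"dy":0,"dz":0,"hand":-1},{"wx":0,"wy":0,"wz":0,"dx":0,"dy":0,"dz":0,"hand":-1},{"wx":0,"wy":0,"wz":0,"dx":0,"dy":0,"dz":0,"hand":-1},{"wx":0,"wy":0,"wz":0,"dx":0,"dy":0,"dz":0,"hand":-1},{"wx":0,"wy":0,"wz":0,"dx":0,"dy":0,"dz":0,"hand":-1},{"wx":0,"wy":0,"wz":0,"dx":0,"dy":0,"dz":0,"hand":-1},{"wx":0,"wy":0,"wz":0,"dx":0,"dy":0,"dz":0,"hand":-1},{"wx":0,"wy":0,"wz":0,"dx":0,"dy":0,"dz":0,"hand":-1},{"wx":0,"wy":0,"wz":0,"dx":0,"dy":0,"dz":0,"hand":-1},{"wx":0,"wy":0,"wz":0,"dx":0,"dy":0,"dz":0,"hand":-1}]'
python3 -c "
from h import *
st()"
```

```text
time: 5.82
tool_pos: [0.5951, 0.2098, 0.1029]
tool_rot: [-0.0, 0.909, 0.418, -0.0]
contact_force: [-0.3, 0.3, -0.6]
gripper_width: -0.006
t 5.82 tcp [0.5951 0.2098 0.1029] yawy -40.62 tilt 0.01 F [-0.29  0.28 -0.63] w -0.006 j [0.22 0.15 1.69 0.   1.31 0.93]
```

The gripper reads as fully shut, although a 10 mm bar should give about 0.12. Checking.

```bash
python3 - <<'E'
from h import *
p,d,c,M=grab("wrist");save(p,"w4.png");P=cloud(d,c,M);np.save("w4.npy",P);st()
E
```

```text
t 5.87 tcp [0.5951 0.2098 0.1029] yawy -40.61 tilt 0.01 F [-0.88  0.49 -0.12] w 0.003 j [ 0.22  0.15  1.69 -0.    1.31  0.93]
```

View pics/w4.png

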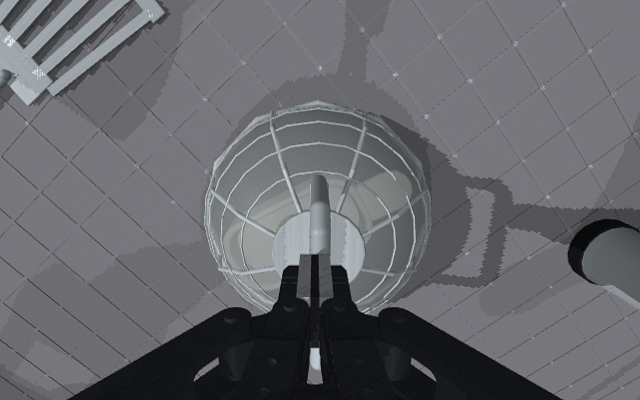

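The bar runs up to the fingers at (320,255) and its end shows behind them at (316,358). The width reading alone doesn't settle it, so I'll test with a small lift.

```bash
python3 -m pendant '[{"wx":0,"wy":0,"wz":0,"dx":0,"dy":0,"dz":-0.005,"hand":-1},{"wx":0,"wy":0,"wz":0,"dx":0,"dy":0,"dz":-0.01,"hand":-1},{"wx":0,"wy":0,"wz":0,"dx":0,"dy":0,"dz":-0.016,"hand":-1},{"wx":0,"wy":0,"wz":0,"dx":0,"dy":0,"dz":-0.022,"hand":-1},{"wx":0,"wy":0,"wz":0,"dx":0,"dy":0,"dz":-0.022,"hand":-1},{"wx":0,"wy":0,"wz":0,"dx":0,"dy":0,"dz":-0.022,"hand":-1}]'
python3 - <<'E'
from h import *
st();p,d,c,M=grab("wrist");save(p,"w5.png");P=cloud(d,c,M)
Q=np.load("w4.npy")
for r,cc in((190,320),(230,320),(240,290),(240,350),(200,320),(280,315),(300,315),(270,305)): print(r,cc,Q[r,cc].round(3),P[r,cc].round(3))
for X in(Q,P):
    m=(np.hypot(X[...,0]-.585,X[...,1]-.192)<.09)&(X[...,2]>.06);h,b=np.histogram(X[m][:,2],bins=np.arange(.06,.2,.01));print(h)
top=p[245:325,265:365];cv2.imwrite("pics/c5.png",cv2.resize(top[:,:,::-1],(500,400),interpolation=2))
E
```

```text
time: 6.37
tool_pos: [0.5958, 0.2099, 0.1262]
tool_rot: [0.0, 0.909, 0.418, 0.001]
contact_force: [0.8, -0.5, -1.2]
gripper_width: 0.001
t 6.37 tcp [0.5958 0.2099 0.1262] yawy -40.62 tilt 0.11 F [ 0.8  -0.54 -1.19] w 0.001 j [0.22 0.12 1.67 0.   1.35 0.93]
190 320 [0.616 0.23  0.098] [0.616 0.229 0.115]
230 320 [0.609 0.222 0.126] [0.604 0.215 0.127]
240 290 [0.575 0.211 0.071] [0.567 0.204 0.069]
240 350 [0.604 0.186 0.07 ] [0.6   0.176 0.071]
200 320 [0.616 0.23  0.114] [0.613 0.226 0.121]
280 315 [0.602 0.218 0.157] [0.603 0.218 0.181]
300 315 [0.601 0.217 0.168] [0.601 0.217 0.191]
270 305 [0.599 0.221 0.15 ] [0.6   0.221 0.173]
[8466 2007   76   92  104  330 1013  223  736  922 1170 2397 7901 6061]
[7507 1923   53   67   77  230  947    0    0   54  648  855  840 1668]
```

View pics/c5.png

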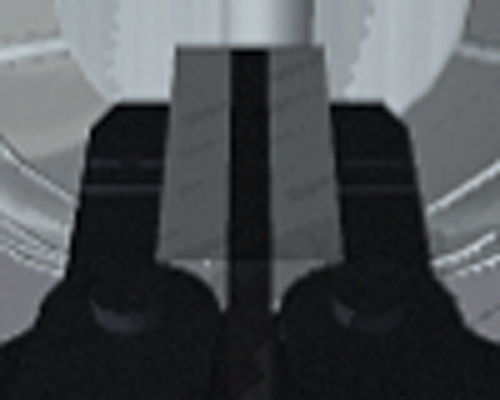

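The cover stayed down: the fingers closed above the bar. I'll measure where the finger ends really are relative to the TCP.

```bash
python3 - <<'E'
from h import *
T=tool();T4=T
p,d,c,M=grab("wrist");P=cloud(d,c,M)
for cc in(305,325):
  for r in range(244,300,6):
    q=np.linalg.inv(T)@np.r_[P[r,cc],1];print(cc,r,P[r,cc].round(3),"tool",q[:3].round(3))
print(c)
E
```

```text
305 244 [0.574 0.195 0.07 ] tool [-0.025 -0.007  0.055]
305 250 [0.571 0.192 0.071] tool [-0.03  -0.007  0.055]
305 256 [0.599 0.221 0.161] tool [ 0.011 -0.004 -0.036]
305 262 [0.6   0.221 0.167] tool [ 0.011 -0.004 -0.041]
305 268 [0.599 0.221 0.17 ] tool [ 0.011 -0.004 -0.045]
305 274 [0.599 0.22  0.175] tool [ 0.011 -0.004 -0.05 ]
305 280 [0.6   0.221 0.18 ] tool [ 0.011 -0.004 -0.055]
305 286 [0.6   0.221 0.185] tool [ 0.011 -0.004 -0.06 ]
305 292 [0.599 0.22  0.187] tool [ 0.01  -0.004 -0.062]
305 298 [0.599 0.22  0.191] tool [ 0.01  -0.004 -0.066]
325 244 [0.6   0.206 0.125] tool [0.    0.006 0.001]
325 250 [0.598 0.204 0.126] tool [-0.003  0.006 -0.   ]
325 256 [0.606 0.215 0.16 ] tool [ 0.011  0.004 -0.035]
325 262 [0.606 0.215 0.166] tool [ 0.011  0.004 -0.04 ]
325 268 [0.605 0.215 0.17 ] tool [ 0.011  0.004 -0.045]
325 274 [0.605 0.215 0.175] tool [ 0.011  0.004 -0.05 ]
325 280 [0.605 0.215 0.18 ] tool [ 0.011  0.004 -0.054]
325 286 [0.605 0.215 0.183] tool [ 0.01   0.004 -0.058]
325 292 [0.605 0.215 0.188] tool [ 0.01   0.004 -0.062]
325 298 [0.605 0.215 0.191] tool [ 0.01   0.004 -0.066]
{'fov_y': 60.075284216739874, 'cx': 314.394777392, 'cy': 202.9402187310195, 'k1': -0.02286241116938928, 'hand_eye': array([[ 1.93698036e-04, -9.49363738e-01, -3.14179019e-01,
         8.01515244e-02],
       [ 9.99999905e-01,  3.06394155e-04, -3.09318816e-04,
        -1.82840568e-04],
       [ 3.89918683e-04, -3.14178930e-01,  9.49363707e-01,
        -1.70547668e-01],
       [ 0.00000000e+00,  0.00000000e+00,  0.00000000e+00,
         1.00000000e+00]])}
```

Depth puts the closed finger ends about 34 mm short of the nominal TCP (tool z ≈ -0.034). The bar and dome heights read correctly in the same frame, so the error is in the finger length. I'll correct for it: open, go 55 mm lower, and close again.

```bash
python3 -m pendant '[{"wx":0,"wy":0,"wz":0,"dx":0,"dy":0.003,"dz":0,"hand":1},{"wx":0,"wy":0,"wz":0,"dx":0,"dy":0.003,"dz":0,"hand":1},{"wx":0,"wy":0,"wz":0,"dx":0,"dy":0.003,"dz":0,"hand":1},{"wx":0,"wy":0,"wz":0,"dx":0,"dy":0.003,"dz":0,"hand":1},{"wx":0,"wy":0,"wz":0,"dx":0,"dy":0.003,"dz":0,"hand":1},{"wx":0,"wy":0,"wz":0,"dx":0,"dy":0.003,"dz":0,"hand":1},{"wx":0,"wy":0,"wz":0,"dx":0,"dy":0.003,"dz":0,"hand":1},{"wx":0,"wy":0,"wz":0,"dx":0,"dy":0.003,"dz":0,"hand":1},{"wx":0,"wy":0,"wz":0,"dx":0,"dy":0.003,"dz":0.015,"hand":1},{"wx":0,"wy":0,"wz":0,"dx":0,"dy":0.003,"dz":0.03,"hand":1},{"wx":0,"wy":0,"wz":0,"dx":0,"dy":0.003,"dz":0.045,"hand":1},{"wx":0,"wy":0,"wz":0,"dx":0,"dy":0.003,"dz":0.055,"hand":1},{"wx":0,"wy":0,"wz":0,"dx":0,"dy":0.003,"dz":0.055,"hand":1}]'
python3 - <<'E'
from h import *
st();T=tool();p,d,c,M=grab("wrist");P=cloud(d,c,M)
q=(P-T[:3,3])@T[:3,:3]
m=(abs(q[...,0])<.02)&(abs(q[...,1])>.03)&(abs(q[...,1])<.07)&(q[...,2]<.0)&(q[...,2]>-.12)
print(m.sum(),"open tip z pctl",np.percentile(q[m][:,2],[90,98,99.8]))
b=(P[...,2]>.117)&(P[...,2]<.14)&(abs(q[...,1])<.02)&(q[...,0]<.03);print("bar in tool",b.sum(),q[b].mean(0).round(4),q[b].min(0).round(3),q[b].max(0).round(3))
save(p,"w6.png")
E
```

```text
time: 7.55
tool_pos: [0.5943, 0.207, 0.0648]
tool_rot: [-0.001, 0.909, 0.418, -0.004]
contact_force: [-0.1, 0.2, -0.0]
gripper_width: 1.001
t 7.55 tcp [0.5943 0.207  0.0648] yawy -40.62 tilt 0.46 F [-0.11  0.17 -0.02] w 1.001 j [ 0.22  0.19  1.71 -0.    1.26  0.93]
26059 open tip z pctl [-0.05695473 -0.00187591 -0.00015919]
bar in tool 3747 [ 0.0015  0.0009 -0.0599] [-0.035 -0.004 -0.064] [ 0.03   0.006 -0.052]
```

```bash
python3 -m pendant '[{"wx":0,"wy":0,"wz":0,"dx":0,"dy":0.001,"dz":-0.003,"hand":1},{"wx":0,"wy":0,"wz":0,"dx":0,"dy":0.001,"dz":-0.003,"hand":-1},{"wx":0,"wy":0,"wz":0,"dx":0,"dy":0.001,"dz":-0.003,"hand":-1},{"wx":0,"wy":0,"wz":0,"dx":0,"dy":0.001,"dz":-0.003,"hand":-1},{"wx":0,"wy":0,"wz":0,"dx":0,"dy":0.001,"dz":-0.003,"hand":-1},{"wx":0,"wy":0,"wz":0,"dx":0,"dy":0.001,"dz":-0.003,"hand":-1},{"wx":0,"wy":0,"wz":0,"dx":0,"dy":0.001,"dz":-0.003,"hand":-1},{"wx":0,"wy":0,"wz":0,"dx":0,"dy":0.001,"dz":-0.003,"hand":-1},{"wx":0,"wy":0,"wz":0,"dx":0,"dy":0.001,"dz":-0.003,"hand":-1},{"wx":0,"wy":0,"wz":0,"dx":0,"dy":0.001,"dz":-0.003,"hand":-1},{"wx":0,"wy":0,"wz":0,"dx":0,"dy":0.001,"dz":-0.003,"hand":-1}]'
python3 -c "
from h import *
st()"
```

```text
time: 8.52
tool_pos: [0.5982, 0.2072, 0.073]
tool_rot: [-0.0, 0.909, 0.418, 0.0]
contact_force: [0.8, 0.8, 0.3]
gripper_width: 0.096
t 8.52 tcp [0.5982 0.2072 0.073 ] yawy -40.62 tilt 0.01 F [0.77 0.83 0.34] w 0.096 j [0.22 0.18 1.7  0.   1.26 0.92]
```

Held: the width is now about 8–10 mm. Lifting straight up.

```bash
python3 -m pendant '[{"wx":0,"wy":0,"wz":0,"dx":0,"dy":0,"dz":-0.004,"hand":-1},{"wx":0,"wy":0,"wz":0,"dx":0,"dy":0,"dz":-0.012,"hand":-1},{"wx":0,"wy":0,"wz":0,"dx":0,"dy":0,"dz":-0.024,"hand":-1},{"wx":0,"wy":0,"wz":0,"dx":0,"dy":0,"dz":-0.04,"hand":-1},{"wx":0,"wy":0,"wz":0,"dx":0,"dy":0,"dz":-0.058,"hand":-1},{"wx":0,"wy":0,"wz":0,"dx":0,"dy":0,"dz":-0.076,"hand":-1},{"wx":0,"wy":0,"wz":0,"dx":0,"dy":0,"dz":-0.092,"hand":-1},{"wx":0,"wy":0,"wz":0,"dx":0,"dy":0,"dz":-0.104,"hand":-1},{"wx":0,"wy":0,"wz":0,"dx":0,"dy":0,"dz":-0.112,"hand":-1},{"wx":0,"wy":0,"wz":0,"dx":0,"dy":0,"dz":-0.112,"hand":-1},{"wx":0,"wy":0,"wz":0,"dx":0,"dy":0,"dz":-0.112,"hand":-1}]'
python3 -c "
from h import *
st()
for n in ['side','top']:
    p,d,c,M=grab(n);save(p,n+'7.png');np.save(n+'7.npy',cloud(d,c,M));look(n,['cover','dish','dish_tab','potato_center'])
p,d,c,M=grab('wrist');P=cloud(d,c,M);T=tool();q=(P-T[:3,3])@T[:3,:3]
print('cover top z (tool)',np.nanmedian(q[240:260,260:285,2]))
goto(.3585,-.2355,.185,3.5)"
```

```text
time: 9.43
tool_pos: [0.5983, 0.2071, 0.1853]
tool_rot: [0.0, 0.909, 0.418, 0.0]
contact_force: [0.6, -0.7, -1.5]
gripper_width: 0.095
t 9.43 tcp [0.5983 0.2071 0.1853] yawy -40.62 tilt 0.03 F [ 0.56 -0.67 -1.51] w 0.095 j [ 0.22  0.08  1.61 -0.    1.45  0.92]
side cover [(0.55, [0.576, 0.228, 0.161]), (0.2, [0.498, 0.436, 0.006])]
side dish [(0.4, [0.525, 0.228, 0.016]), (0.33, [0.381, 0.225, -0.0])]
side dish_tab [(0.61, [0.53, 0.23, 0.013]), (0.32, [0.551, -0.243, 0.18])]
side potato_center []
top cover [(0.89, [0.57, 0.151, 0.162])]
top dish []
top dish_tab []
top potato_center []
cover top z (tool) 0.003703334595935815
goto d [-4.920e-01  1.062e-01 -1.000e-04] w [-2.000e-02  1.000e-02 -4.412e+01] rows>= 13.0 7.0
```

```bash
python3 -m pendant '[{"wx":0,"wy":0,"wz":-1,"dx":-0.01,"dy":0.002,"dz":0,"hand":-1},{"wx":0,"wy":0,"wz":-3,"dx":-0.03,"dy":0.006,"dz":0,"hand":-1},{"wx":0,"wy":0,"wz":-6,"dx":-0.059,"dy":0.013,"dz":0,"hand":-1},{"wx":0,"wy":0,"wz":-10,"dx":-0.093,"dy":0.02,"dz":0,"hand":-1},{"wx":0,"wy":0,"wz":-14,"dx":-0.128,"dy":0.028,"dz":0,"hand":-1},{"wx":0,"wy":0,"wz":-18,"dx":-0.162,"dy":0.035,"dz":0,"hand":-1},{"wx":0,"wy":0,"wz":-22,"dx":-0.197,"dy":0.042,"dz":0,"hand":-1},{"wx":0,"wy":0,"wz":-26,"dx":-0.231,"dy":0.05,"dz":0,"hand":-1},{"wx":0,"wy":0,"wz":-30,"dx":-0.266,"dy":0.057,"dz":0,"hand":-1},{"wx":0,"wy":0,"wz":-34,"dx":-0.3,"dy":0.065,"dz":0,"hand":-1},{"wx":0,"wy":0,"wz":-38,"dx":-0.335,"dy":0.072,"dz":0,"hand":-1},{"wx":0,"wy":0,"wz":-41,"dx":-0.369,"dy":0.08,"dz":0,"hand":-1},{"wx":0,"wy":0,"wz":-43,"dx":-0.403,"dy":0.087,"dz":0,"hand":-1},{"wx":0,"wy":0,"wz":-44.1,"dx":-0.433,"dy":0.093,"dz":0,"hand":-1},{"wx":0,"wy":0,"wz":-44.1,"dx":-0.462,"dy":0.1,"dz":0,"hand":-1},{"wx":0,"wy":0,"wz":-44.1,"dx":-0.482,"dy":0.104,"dz":0,"hand":-1},{"wx":0,"wy":0,"wz":-44.1,"dx":-0.492,"dy":0.106,"dz":0,"hand":-1},{"wx":0,"wy":0,"wz":-44.1,"dx":-0.492,"dy":0.106,"dz":0,"hand":-1},{"wx":0,"wy":0,"wz":-44.1,"dx":-0.492,"dy":0.106,"dz":0,"hand":-1},{"wx":0,"wy":0,"wz":-44.1,"dx":-0.492,"dy":0.106,"dz":0,"hand":-1}]'
python3 - <<'E'
from h import *
st();p,d,c,M=grab("wrist");save(p,"w8.png");P=cloud(d,c,M);T=tool();q=(P-T[:3,3])@T[:3,:3]
for lo,hi,t in((-.06,-.04,"bar"),(-.01,.008,"dometop")):
    b=(q[...,2]>lo)&(q[...,2]<hi)&(abs(q[...,1])<.015)&(q[...,0]<.035)&(q[...,0]>.012)
    print(t,b.sum(),np.median(q[b],0).round(4) if b.any() else'')
b=(P[...,2]>.196)&(P[...,0]>.42)&(P[...,0]<.66)&(P[...,2]<.225)
print("hook pts",b.sum(), P[b].mean(0) if b.any() else '')
for n in("side","top"):
    pp,dd,cc,MM=grab(n);save(pp,n+"8.png");X=cloud(dd,cc,MM);np.save(n+"8.npy",X)
    m=(X[...,0]>.2)&(X[...,0]<.46)&(X[...,1]<-.1)&(X[...,1]>-.4)&(X[...,2]>.1)&(X[...,2]<.19);print(n,m.sum(),np.nanpercentile(X[m],[1,50,99],axis=0).round(3).tolist())
goto(.4875,-.2278,.185,3.5)
E
```

```text
time: 11.65
tool_pos: [0.3589, -0.2344, 0.185]
tool_rot: [-0.0, 0.685, 0.729, 0.0]
contact_force: [-0.3, 1.0, -2.0]
gripper_width: 0.096
t 11.65 tcp [ 0.3589 -0.2344  0.185 ] yawy 3.55 tilt 0.04 F [-0.3   0.98 -1.97] w 0.096 j [-0.75 -0.44  2.07  0.    1.51 -0.82]
bar 1270 [ 0.0211 -0.0003 -0.0494]
dometop 359 [ 0.0266 -0.0017  0.006 ]
hook pts 2227 [ 0.49175245 -0.25125626  0.20480239]
side 1508 [[0.275, -0.306, 0.114], [0.367, -0.213, 0.157], [0.447, -0.164, 0.184]]
top 1131 [[0.276, -0.34, 0.112], [0.399, -0.224, 0.151], [0.452, -0.167, 0.176]]
goto d [-0.0015  0.1287 -0.    ] w [ 0.01 -0.01  0.09] rows>= 4.0 1.0
```

```bash
python3 - <<'E'
import cv2,numpy as np
a=cv2.imread('pics/side8.png')[80:260,260:580];b=cv2.imread('pics/w8.png')
cv2.imwrite('pics/m8.png',np.vstack([cv2.resize(a,(480,270)),cv2.resize(b,(480,300))]))
E
```

```text
(no output)
```

View pics/m8.png

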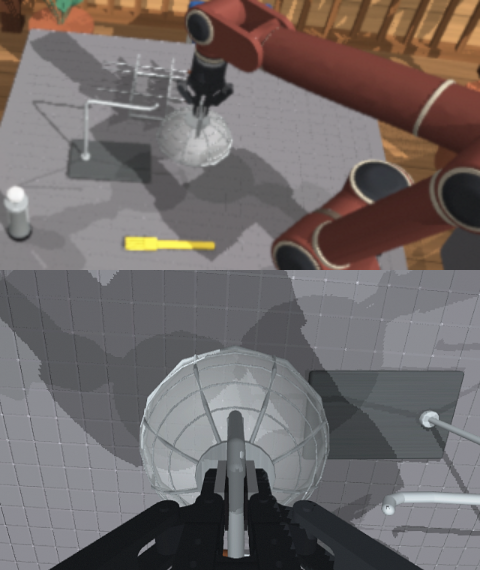

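The side view shows the cover hanging upright at (197,130) with the hook tip ahead of it, and heights check out: dome top ≈ 0.18, bar underside ≈ 0.229, hook 0.196–0.217. Sliding in now.

```bash
python3 -m pendant '[{"wx":0,"wy":0,"wz":0,"dx":0,"dy":0.008,"dz":0,"hand":-1},{"wx":0,"wy":0,"wz":0,"dx":0,"dy":0.02,"dz":0,"hand":-1},{"wx":0,"wy":0,"wz":0,"dx":0,"dy":0.035,"dz":0,"hand":-1},{"wx":0,"wy":0,"wz":0,"dx":0,"dy":0.05,"dz":0,"hand":-1},{"wx":0,"wy":0,"wz":0,"dx":-0.001,"dy":0.065,"dz":0,"hand":-1},{"wx":0,"wy":0,"wz":0,"dx":-0.001,"dy":0.08,"dz":0,"hand":-1},{"wx":0,"wy":0,"wz":0,"dx":-0.001,"dy":0.095,"dz":0,"hand":-1},{"wx":0,"wy":0,"wz":0,"dx":-0.001,"dy":0.11,"dz":0,"hand":-1},{"wx":0,"wy":0,"wz":0,"dx":-0.001,"dy":0.121,"dz":0,"hand":-1},{"wx":0,"wy":0,"wz":0,"dx":-0.001,"dy":0.128,"dz":0,"hand":-1},{"wx":0,"wy":0,"wz":0,"dx":-0.001,"dy":0.128,"dz":0,"hand":-1},{"wx":0,"wy":0,"wz":0,"dx":-0.001,"dy":0.128,"dz":0,"hand":-1},{"wx":0,"wy":0,"wz":0,"dx":-0.001,"dy":0.128,"dz":0,"hand":-1}]'
python3 -c "
from h import *
st();p,d,c,M=grab('wrist');save(p,'w9.png');p,d,c,M=grab('side');cv2.imwrite('pics/s9.png',cv2.resize(p[80:260,260:580,::-1],(640,360),interpolation=2))"
```

```text
time: 12.88
tool_pos: [0.4858, -0.2285, 0.1849]
tool_rot: [-0.0, 0.685, 0.728, -0.0]
contact_force: [-0.4, 0.7, -1.5]
gripper_width: 0.092
t 12.88 tcp [ 0.4858 -0.2285  0.1849] yawy 3.48 tilt 0.03 F [-0.39  0.72 -1.48] w 0.092 j [-0.58 -0.15  1.84 -0.    1.45 -0.64]
```

View pics/w9.png

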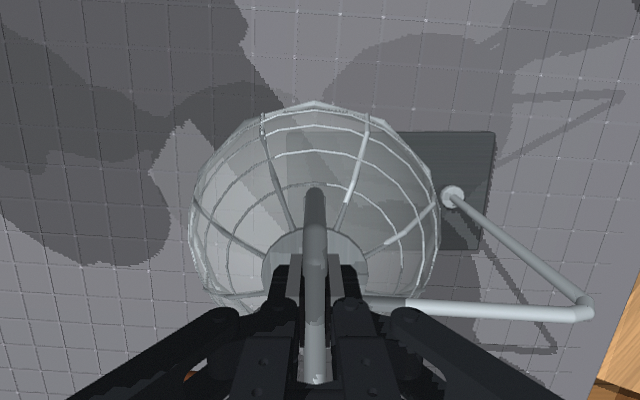

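The arm (row ≈ 300) passes behind the fingers under the bar with no contact force. Lowering onto the seat.

```bash
python3 -m pendant '[{"wx":0,"wy":0,"wz":0,"dx":0,"dy":0.002,"dz":0.004,"hand":-1},{"wx":0,"wy":0,"wz":0,"dx":0,"dy":0.002,"dz":0.009,"hand":-1},{"wx":0,"wy":0,"wz":0,"dx":0,"dy":0.002,"dz":0.014,"hand":-1},{"wx":0,"wy":0,"wz":0,"dx":0,"dy":0.002,"dz":0.018,"hand":-1},{"wx":0,"wy":0,"wz":0,"dx":0,"dy":0.002,"dz":0.022,"hand":-1},{"wx":0,"wy":0,"wz":0,"dx":0,"dy":0.002,"dz":0.024,"hand":-1},{"wx":0,"wy":0,"wz":0,"dx":0,"dy":0.002,"dz":0.024,"hand":-1},{"wx":0,"wy":0,"wz":0,"dx":0,"dy":0.002,"dz":0.024,"hand":-1}]'
python3 -c "
from h import *
st()"
```

```text
time: 13.65
tool_pos: [0.4882, -0.2284, 0.1609]
tool_rot: [-0.0, 0.685, 0.728, -0.0]
contact_force: [0.2, 0.3, -1.4]
gripper_width: 0.092
t 13.65 tcp [ 0.4882 -0.2284  0.1609] yawy 3.48 tilt 0.01 F [ 0.25  0.32 -1.38] w 0.092 j [-0.58 -0.12  1.86 -0.    1.41 -0.64]
```

```bash
python3 -m pendant '[{"wx":0,"wy":0,"wz":0,"dx":0,"dy":0,"dz":0.002,"hand":-1},{"wx":0,"wy":0,"wz":0,"dx":0,"dy":0,"dz":0.003,"hand":-1},{"wx":0,"wy":0,"wz":0,"dx":0,"dy":0,"dz":0.003,"hand":-1},{"wx":0,"wy":0,"wz":0,"dx":0,"dy":0,"dz":0.003,"hand":-1}]'
python3 -c "
from h import *
st()"
```

```text
time: 13.98
tool_pos: [0.4887, -0.2287, 0.1592]
tool_rot: [0.001, 0.685, 0.728, 0.0]
contact_force: [-1.1, 0.9, 4.7]
gripper_width: 0.092
t 13.98 tcp [ 0.4887 -0.2287  0.1592] yawy 3.48 tilt 0.09 F [-1.08  0.93  4.68] w 0.092 j [-0.58 -0.12  1.86 -0.    1.4  -0.64]
```

Seated: the force reversed to +4.7 N. Release, then straight up.

```bash
python3 -m pendant '[{"wx":0,"wy":0,"wz":0,"dx":0,"dy":0,"dz":0,"hand":-0.7},{"wx":0,"wy":0,"wz":0,"dx":0,"dy":0,"dz":0,"hand":-0.4},{"wx":0,"wy":0,"wz":0,"dx":0,"dy":0,"dz":0,"hand":0},{"wx":0,"wy":0,"wz":0,"dx":0,"dy":0,"dz":0,"hand":1},{"wx":0,"wy":0,"wz":0,"dx":0,"dy":0,"dz":0,"hand":1},{"wx":0,"wy":0,"wz":0,"dx":0,"dy":0,"dz":0,"hand":1},{"wx":0,"wy":0,"wz":0,"dx":0,"dy":0,"dz":0,"hand":1},{"wx":0,"wy":0,"wz":0,"dx":0,"dy":0,"dz":0,"hand":1},{"wx":0,"wy":0,"wz":0,"dx":0,"dy":0,"dz":-0.01,"hand":1},{"wx":0,"wy":0,"wz":0,"dx":0,"dy":0,"dz":-0.03,"hand":1},{"wx":0,"wy":0,"wz":0,"dx":0,"dy":0,"dz":-0.06,"hand":1},{"wx":0,"wy":0,"wz":0,"dx":0,"dy":0,"dz":-0.1,"hand":1},{"wx":0,"wy":0,"wz":0,"dx":0,"dy":0,"dz":-0.14,"hand":1},{"wx":0,"wy":0,"wz":0,"dx":0,"dy":0,"dz":-0.16,"hand":1},{"wx":0,"wy":0,"wz":0,"dx":0,"dy":0,"dz":-0.16,"hand":1},{"wx":0,"wy":0,"wz":0,"dx":0,"dy":0,"dz":-0.16,"hand":1}]'
python3 - <<'E'
from h import *
st();p,d,c,M=grab("wrist");save(p,"w10.png");look("wrist",["cover_handle","cover"])
for n in("side","top"):
    p,d,c,M=grab(n);save(p,n+"10.png");P=cloud(d,c,M);np.save(n+"10.npy",P);look(n,["cover","dish","dish_tab","potato_center"])
    # white ceramic points
    m=(P[...,0]>.42)&(P[...,0]<.75)&(P[...,1]>.08)&(P[...,1]<.3)&(P[...,2]>.006)&(P[...,2]<.05);Q=P[m];print(n,len(Q),Q.mean(0).round(4),np.percentile(Q,[1,99],axis=0).round(3).tolist())
cv2.imwrite("pics/d10.png",np.vstack([cv2.resize(cv2.imread("pics/"+f)[s],(640,300)) for f,s in(("w10.png",np.s_[:,:]),("side10.png",np.s_[80:340,200:600]))]))
E
```

```text
time: 15.32
tool_pos: [0.4889, -0.2288, 0.3208]
tool_rot: [0.002, 0.685, 0.728, 0.0]
contact_force: [-0.4, -0.0, -0.5]
gripper_width: 0.998
t 15.32 tcp [ 0.4889 -0.2288  0.3208] yawy 3.49 tilt 0.26 F [-0.36 -0.   -0.47] w 0.998 j [-0.58 -0.2   1.66  0.    1.68 -0.64]
wrist cover_handle [(0.93, [0.484, -0.231, 0.136]), (0.71, [0.619, -0.242, 0.011])]
wrist cover [(0.72, [0.489, -0.236, 0.139])]
side cover [(0.7, [0.49, -0.214, 0.134])]
side dish [(0.81, [0.577, 0.193, 0.018]), (0.72, [0.412, 0.001, 0.012])]
side dish_tab [(0.57, [0.575, 0.194, 0.017])]
side potato_center [(0.4, [0.565, 0.203, 0.034])]
side 822 [0.5761 0.1926 0.0196] [[0.444, 0.112, 0.006], [0.73, 0.261, 0.04]]
top cover [(0.93, [0.492, -0.213, 0.128])]
top dish [(0.95, [0.576, 0.19, 0.016]), (0.38, [0.404, -0.008, 0.01])]
top dish_tab [(0.89, [0.582, 0.196, 0.01])]
top potato_center [(0.47, [0.584, 0.195, 0.007]), (0.39, [0.496, -0.213, 0.13])]
top 860 [0.5817 0.1897 0.0173] [[0.434, 0.09, 0.006], [0.744, 0.291, 0.041]]
```

View pics/d10.png

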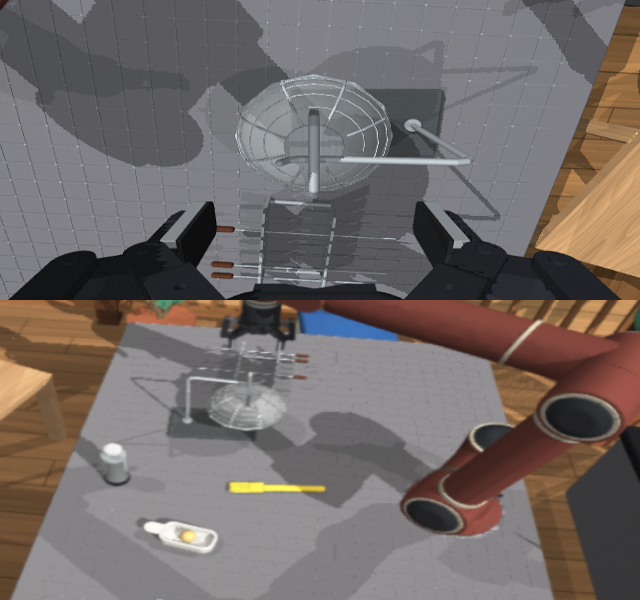

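The cover hangs on the hook (wrist view, arm under bar at (315,160)), and the dish with the potato in its well is exposed at (185,537) with its tab to the left (+x). I'm moving above the dish.

```bash
python3 -c "
from h import *
goto(.57,.19,.30,-88)"
```

```text
goto d [0.4127 0.1071 0.018 ] w [-1.000e-02  0.000e+00  9.148e+01] rows>= 11.0 13.0
```

```bash
python3 -m pendant '[{"wx":0,"wy":0,"wz":4,"dx":0.015,"dy":0.004,"dz":0,"hand":1},{"wx":0,"wy":0,"wz":10,"dx":0.04,"dy":0.01,"dz":0,"hand":1},{"wx":0,"wy":0,"wz":16,"dx":0.07,"dy":0.018,"dz":0,"hand":1},{"wx":0,"wy":0,"wz":22,"dx":0.1,"dy":0.026,"dz":0,"hand":1},{"wx":0,"wy":0,"wz":28,"dx":0.13,"dy":0.034,"dz":0,"hand":1},{"wx":0,"wy":0,"wz":34,"dx":0.16,"dy":0.042,"dz":0,"hand":1},{"wx":0,"wy":0,"wz":40,"dx":0.19,"dy":0.05,"dz":0,"hand":1},{"wx":0,"wy":0,"wz":46,"dx":0.22,"dy":0.058,"dz":0,"hand":1},{"wx":0,"wy":0,"wz":52,"dx":0.25,"dy":0.066,"dz":0,"hand":1},{"wx":0,"wy":0,"wz":58,"dx":0.28,"dy":0.074,"dz":0.003,"hand":1},{"wx":0,"wy":0,"wz":64,"dx":0.31,"dy":0.082,"dz":0.006,"hand":1},{"wx":0,"wy":0,"wz":70,"dx":0.34,"dy":0.089,"dz":0.01,"hand":1},{"wx":0,"wy":0,"wz":76,"dx":0.37,"dy":0.096,"dz":0.014,"hand":1},{"wx":0,"wy":0,"wz":82,"dx":0.395,"dy":0.102,"dz":0.018,"hand":1},{"wx":0,"wy":0,"wz":88,"dx":0.41,"dy":0.106,"dz":0.018,"hand":1},{"wx":0,"wy":0,"wz":91.5,"dx":0.413,"dy":0.107,"dz":0.018,"hand":1},{"wx":0,"wy":0,"wz":91.5,"dx":0.413,"dy":0.107,"dz":0.018,"hand":1},{"wx":0,"wy":0,"wz":91.5,"dx":0.413,"dy":0.107,"dz":0.018,"hand":1}]'
python3 - <<'E'
from h import *
st();p,d,c,M=grab("wrist");save(p,"w11.png");P=cloud(d,c,M);np.save("w11.npy",P)
look("wrist",["dish","dish_tab","potato_center"])
hsv=cv2.cvtColor(p,cv2.COLOR_RGB2HSV)
reg=(P[...,0]>.42)&(P[...,0]<.70)&(P[...,1]>.08)&(P[...,1]<.3)
m=reg&(P[...,2]>.024)&(P[...,2]<.034)&(hsv[...,1]<60)
n,l,s,_=cv2.connectedComponentsWithStats(m.astype(np.uint8),connectivity=8)
print(s[1:,4])
Q=P[m][:,:2].astype(np.float32);r=cv2.minAreaRect(Q);print("rimtab",len(Q),r,cv2.boxPoints(r).round(3).tolist(),P[m].mean(0))
pm=reg&(P[...,2]>.034)&(P[...,2]<.05);A=P[pm];print("potato",len(A),A.mean(0).round(4),A[:,2].max())
# sphere fit
b=reg&(hsv[...,1]>70)&(P[...,2]>.02);A=P[b];X=np.c_[2*A,np.ones(len(A))];s=np.linalg.lstsq(X,(A**2).sum(1),rcond=None)[0];print(len(A),"sphere",s[:3],np.sqrt(s[3]+s[:3]@s[:3]))
E
```

```text
time: 17.47
tool_pos: [0.5699, 0.1904, 0.2999]
tool_rot: [0.0, 1.0, 0.018, -0.0]
contact_force: [1.0, 0.2, 0.7]
gripper_width: 1.001
t 17.47 tcp [0.5699 0.1904 0.2999] yawy -87.89 tilt 0.02 F [0.99 0.19 0.69] w 1.001 j [ 0.2  -0.04  1.55 -0.    1.64  1.73]
wrist dish [(0.82, [0.581, 0.19, 0.022])]
wrist dish_tab [(0.68, [0.518, 0.427, -0.002]), (0.59, [0.586, 0.192, 0.019])]
wrist potato_center [(0.79, [0.565, 0.196, 0.032])]
[1873    1    1    1    2    1]
rimtab 1879 ((0.5837031602859497, 0.1921180635690689), (0.06414107233285904, 0.1522544026374817), 76.70928192138672) [[0.5019999742507935, 0.17800000309944153], [0.6499999761581421, 0.14300000667572021], [0.6650000214576721, 0.20600000023841858], [0.5170000195503235, 0.2409999966621399]] [0.59578853 0.18954483 0.02840169]
potato 290 [0.5663 0.1965 0.0368] 0.040490081313535875
2755 sphere [0.79067031 0.19202585 0.21112324] 0.2838585182673707
```

View pics/w11.png

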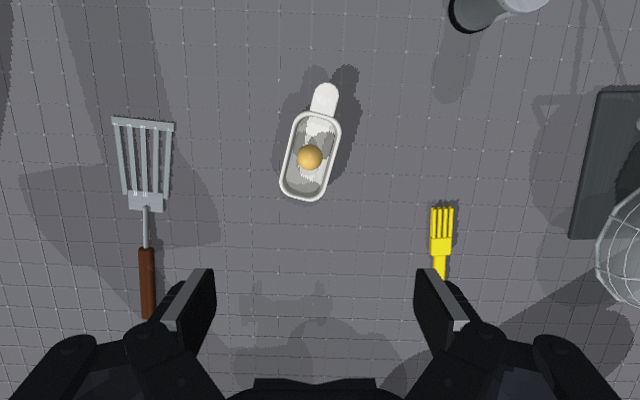

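The dish axis measures -13.3° and the well is at about (0.565, 0.196), with the potato at the same spot (pixel (310,157)). I'll measure the finger ends at two openings before descending.

```bash
cat > tips.py <<'E'
from h import *
def tips(P,T):
    q=(P-T[:3,3])@T[:3,:3]
    for s in(-1,1):
        y=s*q[...,1];m=(q[...,0]<.016)&(q[...,0]>-.016)&(y>.015)&(y<.075)&(q[...,2]<-.02)&(q[...,2]>-.09);Q=q[m]
        print("side",s,len(Q),"tip z",np.percentile(Q[:,2],[95,99,99.8]).round(4),"inner y",np.percentile(y[m],[1,5]).round(4))
E
python3 - <<'E'
from tips import *
P=np.load("w11.npy");tips(P,tool())
E
python3 -m pendant '[{"wx":0,"wy":0,"wz":7,"dx":0,"dy":0,"dz":0,"hand":0.5},{"wx":0,"wy":0,"wz":15.4,"dx":0,"dy":0,"dz":0,"hand":0.5},{"wx":0,"wy":0,"wz":15.4,"dx":0,"dy":0,"dz":0,"hand":0.5},{"wx":0,"wy":0,"wz":15.4,"dx":0,"dy":0,"dz":0,"hand":0.5},{"wx":0,"wy":0,"wz":15.4,"dx":0,"dy":0,"dz":0,"hand":0.5}]'
python3 - <<'E'
from tips import *
st();T=tool();p,d,c,M=grab("wrist");P=cloud(d,c,M);tips(P,T)
hsv=cv2.cvtColor(p,cv2.COLOR_RGB2HSV)
reg=(P[...,0]>.42)&(P[...,0]<.70)&(P[...,1]>.08)&(P[...,1]<.3)
m=reg&(P[...,2]>.024)&(P[...,2]<.034)&(hsv[...,1]<60)
r=cv2.minAreaRect(P[m][:,:2].astype(np.float32));b=cv2.boxPoints(r);print(r,b.round(4).tolist())
A=P[reg&(P[...,2]>.034)&(P[...,2]<.05)];print("potato",A.mean(0).round(4))
goto(.565,.196,.10,-103.3)
E
```

```text
side -1 4954 tip z [-0.0468 -0.0425 -0.0412] inner y [0.0426 0.043 ]
side 1 4940 tip z [-0.0468 -0.0425 -0.041 ] inner y [0.0414 0.0417]
time: 18.08
tool_pos: [0.57, 0.19, 0.3001]
tool_rot: [-0.0, 0.993, -0.116, 0.0]
contact_force: [-0.7, -1.0, 0.6]
gripper_width: 0.749
t 18.08 tcp [0.57   0.19   0.3001] yawy -103.29 tilt 0.01 F [-0.72 -0.99  0.58] w 0.749 j [ 0.2  -0.04  1.55 -0.    1.64  2.  ]
side -1 7548 tip z [-0.044  -0.0377 -0.035 ] inner y [0.0305 0.0316]
side 1 7500 tip z [-0.0441 -0.0378 -0.0351] inner y [0.0309 0.0323]
((0.58419269323349, 0.19207344949245453), (0.06403180956840515, 0.15183496475219727), 76.5716552734375) [[0.5029000043869019, 0.1785999983549118], [0.650600016117096, 0.14329999685287476], [0.6654999852180481, 0.20559999346733093], [0.517799973487854, 0.24079999327659607]]
potato [0.5661 0.1962 0.037 ]
goto d [-0.0062 -0.0046  0.2001] w [-0.   -0.01 -0.01] rows>= 5.0 1.0
```

Tips sit at tool z ≈ -0.041 open and ≈ -0.036 at 64 mm. That makes TCP z ≈ -0.029 the grasp height, with tips about 7 mm above the shelf. I'll descend in two stages.

```bash
python3 -m pendant '[{"wx":0,"wy":0,"wz":0,"dx":-0.006,"dy":-0.005,"dz":0.01,"hand":1},{"wx":0,"wy":0,"wz":0,"dx":-0.006,"dy":-0.005,"dz":0.04,"hand":1},{"wx":0,"wy":0,"wz":0,"dx":-0.006,"dy":-0.005,"dz":0.08,"hand":1},{"wx":0,"wy":0,"wz":0,"dx":-0.006,"dy":-0.005,"dz":0.12,"hand":1},{"wx":0,"wy":0,"wz":0,"dx":-0.006,"dy":-0.005,"dz":0.16,"hand":1},{"wx":0,"wy":0,"wz":0,"dx":-0.006,"dy":-0.005,"dz":0.2,"hand":1},{"wx":0,"wy":0,"wz":0,"dx":-0.006,"dy":-0.005,"dz":0.23,"hand":1},{"wx":0,"wy":0,"wz":0,"dx":-0.006,"dy":-0.005,"dz":0.24,"hand":1},{"wx":0,"wy":0,"wz":0,"dx":-0.006,"dy":-0.005,"dz":0.24,"hand":1},{"wx":0,"wy":0,"wz":0,"dx":-0.006,"dy":-0.005,"dz":0.24,"hand":1}]'
python3 - <<'E'
from tips import *
st();T=tool();p,d,c,M=grab("wrist");save(p,"w12.png");P=cloud(d,c,M)
reg=(P[...,0]>.42)&(P[...,0]<.70)&(P[...,1]>.08)&(P[...,1]<.3)
q=(P-T[:3,3])@T[:3,:3]
m=reg&(P[...,2]>.024)&(P[...,2]<.034)&(abs(q[...,0])<.035);print("rim tool y",np.percentile(q[m][:,1],[1,99]).round(4),"x",q[m][:,0].min(),q[m][:,0].max())
A=P[reg&(P[...,2]>.035)&(P[...,2]<.042)];print("potato",len(A),A.mean(0).round(4),((A-T[:3,3])@T[:3,:3]).mean(0).round(4))
goto(.5655,.1962,-.029,-103.4)
E
```

```text
time: 18.97
tool_pos: [0.5655, 0.1969, 0.0607]
tool_rot: [-0.0, 0.993, -0.116, 0.0]
contact_force: [0.9, 0.2, 0.5]
gripper_width: 1.003
t 18.97 tcp [0.5655 0.1969 0.0607] yawy -103.38 tilt 0.03 F [0.93 0.16 0.47] w 1.003 j [0.21 0.12 1.79 0.   1.23 2.02]
rim tool y [-0.0314  0.0321] x -0.03497980762460621 0.03496348733981286
potato 1009 [0.5666 0.1962 0.0374] [0.0012 0.0005 0.0233]
goto d [-0.0014  0.0014  0.0914] w [-0.1  -0.19  0.01] rows>= 3.0 1.0
```

```bash
python3 -m pendant '[{"wx":0,"wy":0,"wz":0,"dx":0,"dy":0,"dz":0.01,"hand":1},{"wx":0,"wy":0,"wz":0,"dx":0,"dy":0,"dz":0.025,"hand":1},{"wx":0,"wy":0,"wz":0,"dx":0,"dy":0,"dz":0.04,"hand":1},{"wx":0,"wy":0,"wz":0,"dx":0,"dy":0,"dz":0.055,"hand":1},{"wx":0,"wy":0,"wz":0,"dx":0,"dy":0,"dz":0.068,"hand":1},{"wx":0,"wy":0,"wz":0,"dx":0,"dy":0,"dz":0.078,"hand":1},{"wx":0,"wy":0,"wz":0,"dx":0,"dy":0,"dz":0.085,"hand":1},{"wx":0,"wy":0,"wz":0,"dx":0,"dy":0,"dz":0.089,"hand":1},{"wx":0,"wy":0,"wz":0,"dx":0,"dy":0,"dz":0.089,"hand":1},{"wx":0,"wy":0,"wz":0,"dx":0,"dy":0,"dz":0.089,"hand":1},{"wx":0,"wy":0,"wz":0,"dx":0,"dy":0,"dz":0.089,"hand":1}]'
python3 - <<'E'
from tips import *
st();T=tool();p,d,c,M=grab("wrist");P=cloud(d,c,M)
q=(P-T[:3,3])@T[:3,:3]
for s in(-1,1):
    y=s*q[...,1];m=(abs(q[...,0])<.016)&(y>.039)&(y<.06)&(q[...,2]<-.0335)&(q[...,2]>-.09);print("tip world z",np.percentile(P[m][:,2],[.2,1,5]).round(4),"inner",np.percentile(y[m],[1,5]).round(4))
m=(P[...,2]>.024)&(P[...,2]<.034)&(abs(q[...,0])<.035)&(abs(q[...,1])<.036);print("rim tool y",np.percentile(q[m][:,1],[1,99]).round(4))
E
```

```text
time: 19.93
tool_pos: [0.566, 0.1967, -0.0281]
tool_rot: [-0.0, 0.993, -0.117, 0.001]
contact_force: [0.3, 0.0, -0.5]
gripper_width: 1.002
t 19.93 tcp [ 0.566   0.1967 -0.0281] yawy -103.42 tilt 0.09 F [ 0.33  0.02 -0.54] w 1.002 j [ 0.21  0.24  1.82 -0.    1.08  2.02]
tip world z [0.0133 0.0148 0.0186] inner [0.0417 0.0421]
tip world z [0.0132 0.0145 0.0188] inner [0.0423 0.0427]
rim tool y [-0.0314  0.0317]
```

No contact so far, and the rim is centred within 0.5 mm. Closing gently, then checking.

```bash
python3 -m pendant '[{"wx":0,"wy":0,"wz":0,"dx":0,"dy":0,"dz":0.002,"hand":0.75},{"wx":0,"wy":0,"wz":0,"dx":0,"dy":0,"dz":0.002,"hand":0.6},{"wx":0,"wy":0,"wz":0,"dx":0,"dy":0,"dz":0.002,"hand":0.55},{"wx":0,"wy":0,"wz":0,"dx":0,"dy":0,"dz":0.002,"hand":0.52},{"wx":0,"wy":0,"wz":0,"dx":0,"dy":0,"dz":0.002,"hand":0.5},{"wx":0,"wy":0,"wz":0,"dx":0,"dy":0,"dz":0.002,"hand":0.48},{"wx":0,"wy":0,"wz":0,"dx":0,"dy":0,"dz":0.002,"hand":0.4},{"wx":0,"wy":0,"wz":0,"dx":0,"dy":0,"dz":0.002,"hand":0.2},{"wx":0,"wy":0,"wz":0,"dx":0,"dy":0,"dz":0.002,"hand":-1},{"wx":0,"wy":0,"wz":0,"dx":0,"dy":0,"dz":0.002,"hand":-1},{"wx":0,"wy":0,"wz":0,"dx":0,"dy":0,"dz":0.002,"hand":-1},{"wx":0,"wy":0,"wz":0,"dx":0,"dy":0,"dz":0.002,"hand":-1}]'
cat > pot.py <<'E'
from tips import *
def pot():
    T=tool();p,d,c,M=grab("wrist");P=cloud(d,c,M);q=(P-T[:3,3])@T[:3,:3]
    hsv=cv2.cvtColor(p,cv2.COLOR_RGB2HSV)
    m=(abs(q[...,0])<.05)&(abs(q[...,1])<.028)&(hsv[...,1]>70)&(q[...,2]>-.09)&(q[...,2]<.01)
    A=q[m];zt=np.percentile(A[:,2],.5);B=A[A[:,2]<zt+.004];print("potato cap in tool",len(B),B.mean(0).round(4),"world top",np.percentile(P[m][:,2],99.5).round(4))
    r=(abs(q[...,0])<.12)&(abs(q[...,1])<.05)&(q[...,2]>zt+.005)&(q[...,2]<zt+.017)&(hsv[...,1]<50)&(p.mean(-1)>120)
    Q=q[r];X=np.c_[Q[:,:2],np.ones(len(Q))];f=np.linalg.lstsq(X,Q[:,2],rcond=None)[0];print("rim slopes",len(Q),f[:2].round(3),"x",np.percentile(Q[:,0],[.5,99.5]).round(3))
    return p
E
python3 -c "
from pot import *
st();save(pot(),'w13.png')"
```

```text
time: 20.98
tool_pos: [0.5657, 0.1968, -0.0304]
tool_rot: [-0.0, 0.993, -0.117, 0.0]
contact_force: [-1.2, 1.5, 5.2]
gripper_width: 0.739
t 20.98 tcp [ 0.5657  0.1968 -0.0304] yawy -103.42 tilt 0.05 F [-1.23  1.46  5.18] w 0.739 j [0.21 0.24 1.82 0.   1.07 2.02]
potato cap in tool 2086 [ 0.0017  0.0004 -0.0683] world top 0.0401
rim slopes 18241 [0.008 0.01 ] x [-0.036  0.094]
```

Gripped: width 0.739 (≈ 63 mm), potato centred, level. Lifting gently.

```bash
python3 -m pendant '[{"wx":0,"wy":0,"wz":0,"dx":0,"dy":0,"dz":-0.001,"hand":-1},{"wx":0,"wy":0,"wz":0,"dx":0,"dy":0,"dz":-0.003,"hand":-1},{"wx":0,"wy":0,"wz":0,"dx":0,"dy":0,"dz":-0.006,"hand":-1},{"wx":0,"wy":0,"wz":0,"dx":0,"dy":0,"dz":-0.01,"hand":-1},{"wx":0,"wy":0,"wz":0,"dx":0,"dy":0,"dz":-0.015,"hand":-1},{"wx":0,"wy":0,"wz":0,"dx":0,"dy":0,"dz":-0.021,"hand":-1},{"wx":0,"wy":0,"wz":0,"dx":0,"dy":0,"dz":-0.028,"hand":-1},{"wx":0,"wy":0,"wz":0,"dx":0,"dy":0,"dz":-0.036,"hand":-1},{"wx":0,"wy":0,"wz":0,"dx":0,"dy":0,"dz":-0.044,"hand":-1},{"wx":0,"wy":0,"wz":0,"dx":0,"dy":0,"dz":-0.052,"hand":-1},{"wx":0,"wy":0,"wz":0,"dx":0,"dy":0,"dz":-0.06,"hand":-1},{"wx":0,"wy":0,"wz":0,"dx":0,"dy":0,"dz":-0.068,"hand":-1},{"wx":0,"wy":0,"wz":0,"dx":0,"dy":0,"dz":-0.075,"hand":-1},{"wx":0,"wy":0,"wz":0,"dx":0,"dy":0,"dz":-0.081,"hand":-1},{"wx":0,"wy":0,"wz":0,"dx":0,"dy":0,"dz":-0.086,"hand":-1},{"wx":0,"wy":0,"wz":0,"dx":0,"dy":0,"dz":-0.089,"hand":-1},{"wx":0,"wy":0,"wz":0,"dx":0,"dy":0,"dz":-0.09,"hand":-1},{"wx":0,"wy":0,"wz":0,"dx":0,"dy":0,"dz":-0.09,"hand":-1},{"wx":0,"wy":0,"wz":0,"dx":0,"dy":0,"dz":-0.09,"hand":-1},{"wx":0,"wy":0,"wz":0,"dx":0,"dy":0,"dz":-0.09,"hand":-1}]'
python3 -c "
from pot import *
st();save(pot(),'w14.png')"
```

```text
time: 22.7
tool_pos: [0.5648, 0.1965, 0.0584]
tool_rot: [0.0, 0.993, -0.117, -0.001]
contact_force: [-0.1, -0.6, -3.5]
gripper_width: 0.739
t 22.7 tcp [0.5648 0.1965 0.0584] yawy -103.42 tilt 0.06 F [-0.06 -0.6  -3.53] w 0.739 j [0.21 0.12 1.79 0.   1.23 2.02]
potato cap in tool 2130 [ 0.0017  0.0003 -0.0682] world top 0.1287
rim slopes 17575 [0.007 0.011] x [-0.036  0.094]
```

Lifted 89 mm, still level and with the potato unmoved (force ≈ weight). Turning by -103.4° about tool z (tab to +y), ramped, in two calls.

```bash
python3 -m pendant '[{"wx":0,"wy":0,"wz":-0.5,"dx":0,"dy":0,"dz":0,"hand":-1},{"wx":0,"wy":0,"wz":-1.5,"dx":0,"dy":0,"dz":0,"hand":-1},{"wx":0,"wy":0,"wz":-3,"dx":0,"dy":0,"dz":0,"hand":-1},{"wx":0,"wy":0,"wz":-5,"dx":0,"dy":0,"dz":0,"hand":-1},{"wx":0,"wy":0,"wz":-7.5,"dx":0,"dy":0,"dz":0,"hand":-1},{"wx":0,"wy":0,"wz":-10.5,"dx":0,"dy":0,"dz":0,"hand":-1},{"wx":0,"wy":0,"wz":-14,"dx":0,"dy":0,"dz":0,"hand":-1},{"wx":0,"wy":0,"wz":-17.5,"dx":0,"dy":0,"dz":0,"hand":-1},{"wx":0,"wy":0,"wz":-21,"dx":0,"dy":0,"dz":0,"hand":-1},{"wx":0,"wy":0,"wz":-24.5,"dx":0,"dy":0,"dz":0,"hand":-1},{"wx":0,"wy":0,"wz":-28,"dx":0,"dy":0,"dz":0,"hand":-1},{"wx":0,"wy":0,"wz":-31.5,"dx":0,"dy":0,"dz":0,"hand":-1},{"wx":0,"wy":0,"wz":-35,"dx":0,"dy":0,"dz":0,"hand":-1},{"wx":0,"wy":0,"wz":-38.5,"dx":0,"dy":0,"dz":0,"hand":-1},{"wx":0,"wy":0,"wz":-42,"dx":0,"dy":0,"dz":0,"hand":-1},{"wx":0,"wy":0,"wz":-45,"dx":0,"dy":0,"dz":0,"hand":-1},{"wx":0,"wy":0,"wz":-47.5,"dx":0,"dy":0,"dz":0,"hand":-1},{"wx":0,"wy":0,"wz":-49.5,"dx":0,"dy":0,"dz":0,"hand":-1},{"wx":0,"wy":0,"wz":-51,"dx":0,"dy":0,"dz":0,"hand":-1},{"wx":0,"wy":0,"wz":-51.7,"dx":0,"dy":0,"dz":0,"hand":-1}]'
python3 -c "
from pot import *
st();pot()"
```

```text
time: 24.42
tool_pos: [0.5652, 0.1966, 0.0589]
tool_rot: [-0.0, 0.944, 0.329, -0.0]
contact_force: [0.2, 0.5, -3.0]
gripper_width: 0.74
t 24.42 tcp [0.5652 0.1966 0.0589] yawy -51.62 tilt 0.01 F [ 0.18  0.48 -3.05] w 0.74 j [ 0.21  0.12  1.79 -0.    1.23  1.11]
potato cap in tool 2111 [ 0.0016 -0.     -0.0683] world top 0.1294
rim slopes 18165 [0.011 0.006] x [-0.036  0.094]
```

Halfway, and the potato hasn't moved. Second half:

```bash
python3 -m pendant '[{"wx":0,"wy":0,"wz":-0.5,"dx":0,"dy":0,"dz":0,"hand":-1},{"wx":0,"wy":0,"wz":-1.5,"dx":0,"dy":0,"dz":0,"hand":-1},{"wx":0,"wy":0,"wz":-3,"dx":0,"dy":0,"dz":0,"hand":-1},{"wx":0,"wy":0,"wz":-5,"dx":0,"dy":0,"dz":0,"hand":-1},{"wx":0,"wy":0,"wz":-7.5,"dx":0,"dy":0,"dz":0,"hand":-1},{"wx":0,"wy":0,"wz":-10.5,"dx":0,"dy":0,"dz":0,"hand":-1},{"wx":0,"wy":0,"wz":-14,"dx":0,"dy":0,"dz":0,"hand":-1},{"wx":0,"wy":0,"wz":-17.5,"dx":0,"dy":0,"dz":0,"hand":-1},{"wx":0,"wy":0,"wz":-21,"dx":0,"dy":0,"dz":0,"hand":-1},{"wx":0,"wy":0,"wz":-24.5,"dx":0,"dy":0,"dz":0,"hand":-1},{"wx":0,"wy":0,"wz":-28,"dx":0,"dy":0,"dz":0,"hand":-1},{"wx":0,"wy":0,"wz":-31.5,"dx":0,"dy":0,"dz":0,"hand":-1},{"wx":0,"wy":0,"wz":-35,"dx":0,"dy":0,"dz":0,"hand":-1},{"wx":0,"wy":0,"wz":-38.5,"dx":0,"dy":0,"dz":0,"hand":-1},{"wx":0,"wy":0,"wz":-42,"dx":0,"dy":0,"dz":0,"hand":-1},{"wx":0,"wy":0,"wz":-45,"dx":0,"dy":0,"dz":0,"hand":-1},{"wx":0,"wy":0,"wz":-47.5,"dx":0,"dy":0,"dz":0,"hand":-1},{"wx":0,"wy":0,"wz":-49.5,"dx":0,"dy":0,"dz":0,"hand":-1},{"wx":0,"wy":0,"wz":-51,"dx":0,"dy":0,"dz":0,"hand":-1},{"wx":0,"wy":0,"wz":-51.7,"dx":0,"dy":0,"dz":0,"hand":-1}]'
python3 -m pendant '[{"wx":0,"wy":0,"wz":0,"dx":0,"dy":0,"dz":0,"hand":-1},{"wx":0,"wy":0,"wz":0,"dx":0,"dy":0,"dz":0,"hand":-1},{"wx":0,"wy":0,"wz":0,"dx":0,"dy":0,"dz":0,"hand":-1},{"wx":0,"wy":0,"wz":0,"dx":0,"dy":0,"dz":0,"hand":-1},{"wx":0,"wy":0,"wz":0,"dx":0,"dy":0,"dz":0,"hand":-1},{"wx":0,"wy":0,"wz":0,"dx":0,"dy":0,"dz":0,"hand":-1}]'
python3 - <<'E'
from pot import *
st();p=pot();save(p,"w15.png")
for n in("side","top"):
    a,d,c,M=grab(n);save(a,n+"15.png");look(n,["dish","dish_tab","potato_center","cover","grinder","spatula","brush","skewer_rack"])
cv2.imwrite("pics/f15.png",np.vstack([cv2.resize(cv2.imread("pics/"+f)[s],(480,300)) for f,s in(("w15.png",np.s_[:,:]),("side15.png",np.s_[:,:]))]))
E
```

```text
time: 26.13
tool_pos: [0.5653, 0.1966, 0.059]
tool_rot: [0.0, 0.707, 0.708, 0.0]
contact_force: [0.3, -0.2, -2.6]
gripper_width: 0.738
time: 26.63
tool_pos: [0.5653, 0.1966, 0.059]
tool_rot: [-0.0, 0.707, 0.707, 0.0]
contact_force: [0.5, 0.3, -2.9]
gripper_width: 0.736
t 26.63 tcp [0.5653 0.1966 0.059 ] yawy -0.02 tilt 0.0 F [ 0.53  0.33 -2.87] w 0.736 j [0.21 0.12 1.79 0.   1.23 0.21]
potato cap in tool 2156 [ 0.002  -0.0005 -0.0682] world top 0.1293
rim slopes 18355 [0.008 0.009] x [-0.034  0.095]
side dish [(0.89, [0.562, 0.23, 0.105])]
side dish_tab [(0.98, [0.562, 0.23, 0.105])]
side potato_center [(0.59, [0.563, 0.206, 0.122])]
side cover [(0.91, [0.493, -0.22, 0.137]), (0.26, [0.564, 0.233, 0.104])]
side grinder [(0.86, [0.748, 0.024, 0.097])]
side spatula [(0.62, [0.502, 0.438, 0.0]), (0.62, [0.391, 0.222, -0.001])]
side brush [(0.78, [0.407, -0.003, 0.015])]
side skewer_rack [(0.7, [0.459, -0.553, 0.049]), (0.23, [0.748, 0.019, 0.098])]
top dish [(0.58, [0.558, 0.147, 0.104])]
top dish_tab [(0.58, [0.568, 0.154, 0.098])]
top potato_center [(0.24, [0.467, -0.536, 0.047])]
top cover []
top grinder [(0.81, [0.742, 0.002, 0.125])]
top spatula [(0.91, [0.498, 0.431, 0.0]), (0.41, [0.49, -0.243, 0.136])]
top brush [(0.6, [0.406, -0.009, 0.011]), (0.16, [0.378, -0.053, 0.001])]
top skewer_rack [(0.67, [0.465, -0.532, 0.046])]
```

View pics/f15.png

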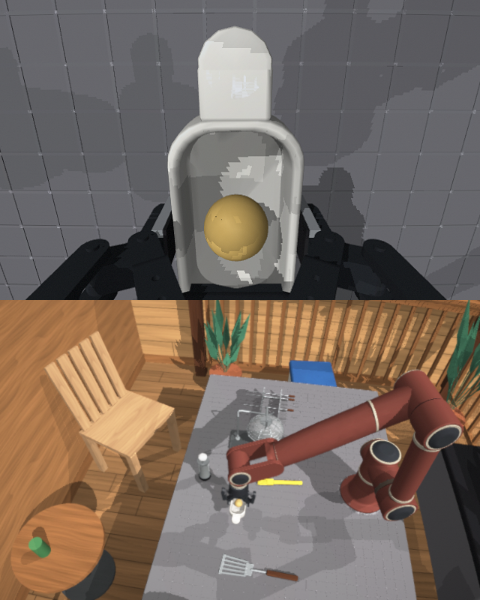

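The final view shows the dish level in the fingers, the potato mid-well at (236,228), the tab towards the grill, and the cover on the hook at (266,428). Handing in.

```bash
python3 -c "
from plant import job
print(job.job_done())"
```

```text
the job is handed in; nothing more can be done
None
```

The job is handed in at about 27 s of the 61 s allowed. The cover hangs on the hook, let go of. The arm is holding the dish about 90 mm above the shelf with its tab pointing to the grill. No verdict is reported, so this rests on my own checks.

**Last checks**
- **Dish:** it was lifted straight up and then turned 103.4°. The jaws ended within 0.1° of the angle aimed for. The dish was level within about 0.012 rad, and the gripper width was steady.
- **Potato:** it was within about 2 mm of the gripper's centre line, almost unchanged since before the lift.
- **Cover:** the side camera's network found it at the hook, and the picture shows it hanging there. The top camera's network did not report it in the last look.
- **Bystanders:** the grinder, spatula and brush were found where they started, within about 10 mm. For the skewer rack, the top camera's network agreed with the start. The side camera's differed by about 20 mm, probably because its view was partly blocked; the arm never came near the rack.

**What disagreed:** the first grasp of the cover closed above the bar, because the finger ends sit about 34 mm short of the stated TCP. I measured that with the wrist camera and corrected for it on both grasps.

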